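# Book finished carvings into the showcase

## Robot

A 6-joint arm with a two-finger parallel gripper is mounted at the origin on the work surface. World frame = base frame: x ahead of the robot, y to its left, z up, the work surface at z = 0. Lengths are in m, angles in degrees, forces in N, time in s.
With the tool pointing down it reaches from about 0.375 to 0.9 m from the base axis. Payload 3.1 kg.
Tool frame: the origin (TCP) lies at the very end of the fingers, on their centre line; the grasp point (between the pads) lies 19 mm behind it; z points along the fingers, y is the line along which they close (so a half turn about z gives the same grasp; the last joint's range is limited). The gripper opens to 87 mm and grips with 3 to 60 N. Pads are 19 mm wide; open, the fingers measure 117 mm over their backs; the gripper's body (75 mm by 190 mm) begins 51 mm behind the grasp point.
Start: joints at [65.575, 30.224, 82.088, -0, 67.689, -10.227], TCP at [0.153, 0.606, 0.223] pointing down, gripper open.
Joint ranges: [-176.69, 176.69], [-43.24, 126.21], [12.49, 139.97], [-82, 262], [0, 151.66], [-163.58, 163.58]. Speed limits (degrees/s): [159.86, 159.86, 180, 180, 180, 180].

## Interface

Orientations are given as a 3x3 rotation matrix whose columns are the frame's x, y, z axes.
In Python, from rig import readout, viewer, ticket gives the robot as it stands.
- The arm moves only by the tool send_rows, never from a script. Its argument "moves" is a list of rows, each a list of 6 numbers: the shift along the tool's x, y, z in units of 250 mm (1.0 is 250 mm), then the turn, a rotation vector about the tool's x, y, z in units of 90 degrees (1.0 is 90 degrees). A call has 1 to 12 rows; each row is the pose to reach, as a shift and turn from the pose commanded when the call began, along the tool's axes at that moment; what a row does not reach only later rows make up. A row lasts 1/10 s, in which the tool goes at most 50 mm and 8.59 degrees, less where a joint would pass 70% of its speed; a pose out of reach is approached as far as the arm can. A call with a number of a shift or a turn outside -1 to 1 is refused whole. A call with a gripper value outside its range is refused whole. "grip" is the opening, from 0 (shut) to 1 (fully open), set as the call begins (left out, the last holds). The fingers move at their own pace and stop on an object; the grip force is fixed at half the most. Time passes only in rows, so rows that repeat a pose let the fingers close. It gives the time, the measured TCP pose, the force, the opening and the grip force at its end, in the units of the state.
- readout.read_state(): the state, without advancing time (a new reading comes with each control period).
- viewer.capture(name): name is "scene" or "top" or "wrist"; returns (picture, depth): 480x640x3 uint8, red, green, blue; 480x640 float32, m along the optical axis (not along the pixel's ray), 0 where there is no reading.
- viewer.camera_info(name): a dict with "fx", "fy", "cx", "cy" (pixels), "distortion" ([k1, k2, p1, p2, k3] as OpenCV has them; the pictures are not rectified), "R" (3x3) and "t" (3): a world point X has camera coordinates R X + t; the wrist camera has in their place "tool_from_camera" (4x4, takes a point from camera to tool coordinates, whose origin is the TCP and whose axes are the flange's). Camera axes: x right, y down, z forward; pixel columns grow to the right and rows downward; lengths in m; the calibration is good to about 2 mm. A picture is of the moment at which its call begins: read the wrist's pose just before it. camera_info takes no time and is no camera call.
- ticket.hand_in(): hands the job in; it is judged then, once.
The state is a dict: "time_s": time; "joint_positions": joint angles; "qvel": joint speeds; "tau": joint torques, N m; "position": TCP position; "tcp_rot": TCP orientation; "force": force on the tool from outside, world axes, zero at the start; "moment": the same for the moment, N m; "opening": opening from 0.0 (shut) to 1.0 (fully open); "grasp_force": force on a finger pad.
Only numpy, scipy, OpenCV 4.12 (cv2) and the standard library are available. Lean on these libraries where they do the work, as an engineer would, in place of code of your own. Each camera call takes 0.05 s, during which the arm holds its last target. There are 200 camera calls.

## Task

Put the finished stone carvings that stand on the bench into the clear-fronted showcase: pull its flap fully down, stand every carving upright inside with its bar-code label facing the flap, and only when they are all in take the scanner and read each label in its place, from the tallest carving to the shortest, holding the scanner still in front of the label for a good second without touching any carving with it. Then lay the scanner back in its cradle as it was, shut the flap fully, and leave the hammer, brush and tin where they are.

Things in the scene. Friction and masses are not known exactly. Their poses are not given: they have to be found in the camera images.
- case: fixed showcase, dark wood, clear panes. Origin on the bench below the middle of the flap's hinge line; +x leads into the case, y along its width. Floor 12 mm above the bench, x 0 to 158 mm, y -200 to 200 mm. Front sill 30 mm high, back wall 200 mm high at x = 158 mm; sides as high as the shut flap. To clear it, pieces stand with their axis at x = 80 to 130 mm
- case_hinge (a point): middle of the flap's hinge axis, at x = 0, z = 35 mm of the case; axes as the case's; the hinge axis runs along the case's y. Shut, the flap's underside leaves about (1.11 times the depth x + 18 mm) above the case floor
- flap (a joint): angle (rad) of the clear flap, 230 long, 396 mm wide, 0.55 kg, hinged along its lower edge: 0 shut (leaning into the case, 48 deg above horizontal, closing its front and top), 0.73 upright, 2.2 fully down on its stop, nearly flat in front of the case (toward case -x). The hinge is free: past upright it sinks to either side by its weight and stays there
- flap_pull (a point): middle of the flap's pull: round steel bar 10 mm thick, 160 mm long, along the case's y, 45 mm beyond the flap's upper edge and 275 mm from the hinge axis, with the gap between free for a finger. The bar turns in a grip, so it can be pinched from above at any flap angle and led round the hinge with the tool kept pointing down
- tower: stone carving, tallest: slender fluted minaret, 100 mm high in all, shaft 30 to 36 mm thick up to 66 mm, gallery 40 mm wide at 70 mm, pointed top; 0.27 to 0.47 kg. Plinth 70 (x -42 to 28) x 56 x 26 mm, bevelled front (-x) with label. Origin: underside, below the figure's axis, z up. Can be gripped across the figure, pad middle 48 to 52 mm above the underside.
- shrine: stone carving: square domed shrine, 86 mm high in all, walls 40 x 40 mm, parallel to the plinth, up to 62 mm, then a 46 mm eave and a dome; 0.31 to 0.55 kg. Grip on two facing walls. Plinth 70 (x -42 to 28) x 56 x 26 mm, bevelled front (-x) with label. Origin: underside, below the figure's axis, z up. Can be gripped across the figure, pad middle 48 to 52 mm above the underside.
- urn: stone carving: round urn, 72 mm high in all, belly 44 mm across at 48 mm, lip 36 mm; 0.28 to 0.5 kg. Plinth 70 (x -42 to 28) x 56 x 26 mm, bevelled front (-x) with label. Origin: underside, below the figure's axis, z up. Can be gripped across the figure, pad middle 48 to 52 mm above the underside.
- drum: stone carving, shortest: round fluted column drum, 60 mm high in all, 42 to 48 mm across; 0.27 to 0.49 kg. Plinth 70 (x -42 to 28) x 56 x 26 mm, bevelled front (-x) with label. Origin: underside, below the figure's axis, z up. Can be gripped across the figure, pad middle 48 to 52 mm above the underside.
- tower_label (a point): centre of the white bar-code label (48 wide x 20 mm) on the bevelled front of the tower's plinth, at (-33, 0, 16) mm of the tower; +x points into the face, which looks forward (the tower's -x) and 42 deg up; y along the label's width
- shrine_label (a point): centre of the white bar-code label (48 wide x 20 mm) on the bevelled front of the shrine's plinth, at (-33, 0, 16) mm of the shrine; +x points into the face, which looks forward (the shrine's -x) and 42 deg up; y along the label's width
- urn_label (a point): centre of the white bar-code label (48 wide x 20 mm) on the bevelled front of the urn's plinth, at (-33, 0, 16) mm of the urn; +x points into the face, which looks forward (the urn's -x) and 42 deg up; y along the label's width
- drum_label (a point): centre of the white bar-code label (48 wide x 20 mm) on the bevelled front of the drum's plinth, at (-33, 0, 16) mm of the drum; +x points into the face, which looks forward (the drum's -x) and 42 deg up; y along the label's width
- scanner: cordless label scanner, 0.19 kg: black handle 130 (x) x 34 (y) x 28 mm (z), origin at the handle's middle, +x toward the grey head, 62 mm wide, at its front end, bent 40 deg downward and reaching 43 mm below the handle's axis; balances about 30 mm ahead of the origin. Always on: reads a label by itself when held still with the label in its beam for a second
- scan_window (a point): centre of the scanner's window, at (105, 0, -29) mm of the scanner; its +x axis is the beam (the handle's direction turned 40 deg down), y across. Reads a label whose centre is 60 to 200 mm ahead along +x and within 15 mm of the beam in y and z, met from its front at under 45 deg from square
- cradle: scanner's fixed desk cradle: grey plate 140 x 70 x 8 mm with two saddles at x = -40 and 40 mm, seats 40 mm above the bench between 12 mm high cheeks 42 mm apart. Origin on the bench under its middle. The scanner lies in it level along x, head toward +x, its origin 54 mm above the cradle's; between the saddles 70 mm of handle is free for fingers
- hammer: carver's hammer lying on the bench beyond the work, not part of the job
- brush: dust brush lying on the bench beyond the work, not part of the job
- wax_tin: closed aluminium tin 68 mm across, 55 mm high, not part of the job
There are look-alikes about, which are no part of the job. Leave any green or turquoise look-alike of the shrine alone. What is shaped like the scanner but orange is not meant.

How it is judged:
By the outcome, as a careful person would: the job done as asked, in the order asked, and still so for the second after the job is handed in, with the robot touching nothing.
Of tower, shrine, urn, drum only 2 to 3 are there at a start; the rules pass over those that are not, and their reading is None.
At some moment in a run one of tower, shrine, urn, drum may be knocked a few centimetres aside while the robot is not near it.
It also fails if it takes over 210 s, if anything falls off the work surface, if the arm or the gripper's body presses on something with over 40 N, if the wrist force passes 120 N, or if a joint passes its speed limit or range.

## Working session

There is one attempt and no reset: what is moved stays moved. The work goes in short steps, Python scripts to look and compute and a tool call to move; the robot and the scene stay as the last step left them, time stands still between calls to the robot, and variables do not carry over. Pictures are saved under pics/ and viewed, at most 14 in all, crops included, and the job is handed in when it is done.

Besides the shell and the picture viewer there is one more tool, called by a JSON object that holds its "api" and its "payload", one argument or row to a line. send_rows: Moves the arm, as the interface text tells. Shifts and turns lie within -1 to 1; 1 stands for 250 mm of shift or 90 degrees of turn. Its arguments: {"type":"object","properties":{"moves":{"type":"array"},"grip":{"type":"number"}},"required":["moves"]}

```bash
ls; mkdir -p pics
cat > h.py <<'E'
import numpy as np,cv2
from rig import readout,viewer,ticket
E
python3 - <<'E'
from h import *
s=readout.read_state();print(s)
for n in("scene","top","wrist"):
    p,d=viewer.capture(n);np.savez('pics/%s0.npz'%n,p=p,d=d)
    cv2.imwrite('pics/%s0.png'%n,p[:,:,::-1]);print(n,viewer.camera_info(n),(d>0).mean())
E
```

```text
pics
{'time_s': 0.0, 'joint_positions': array([ 6.55758223e+01,  3.02801024e+01,  8.21560277e+01,  1.23497211e-03,
        6.76880899e+01, -1.02267769e+01]), 'qvel': array([ 0.05581139,  0.09274769,  0.01914757, -0.02927513,  0.10623818,
       -0.0090486 ]), 'tau': array([ 1.18755110e-03, -4.40036523e+01, -1.76596284e+01,  6.34217751e-02,
        5.81975095e-02, -1.44431242e-04]), 'position': array([0.1529454 , 0.60525064, 0.22156143]), 'tcp_rot': array([[-9.69454280e-01,  2.45270386e-01, -9.14619192e-04],
       [ 2.45271757e-01,  9.69452372e-01, -1.96578214e-03],
       [ 4.04531602e-04, -2.13006616e-03, -9.99997650e-01]]), 'force': array([-0.23153522,  0.00073495, -0.02583077]), 'moment': array([ 0.01857087,  0.04132501, -0.02585002]), 'grasp_force': 0.0, 'opening': 1.0011741687080582}
scene {'fx': 567.449203636425, 'fy': 567.449203636425, 'cx': 319.04254138797336, 'cy': 231.6098419944013, 'distortion': array([0.04331331, 0.        , 0.        , 0.        , 0.        ]), 'R': array([[ 0.75316839,  0.6578177 ,  0.00363972],
       [ 0.57791274, -0.6590178 , -0.48136514],
       [-
[... 388 characters left out ...]
 -0.16326254],
       [ 0.16332892,  0.00561766, -0.98655568]]), 't': array([-0.05042976,  0.56193431,  1.37111278])} 0.996005859375
wrist {'fx': 332.8721540667391, 'fy': 332.8721540667391, 'cx': 324.2446626057241, 'cy': 238.22519482009739, 'distortion': array([0.00624709, 0.        , 0.        , 0.        , 0.        ]), 'tool_from_camera': array([[-2.83924155e-04, -9.70660298e-01, -2.40454789e-01,
         6.45104484e-02],
       [ 9.99999722e-01, -1.09642002e-04, -7.38180089e-04,
         8.70125802e-04],
       [ 6.90158161e-04, -2.40454932e-01,  9.70660059e-01,
        -1.60896639e-01],
       [ 0.00000000e+00,  0.00000000e+00,  0.00000000e+00,
         1.00000000e+00]])} 0.927353515625
```

View pics/scene0.png

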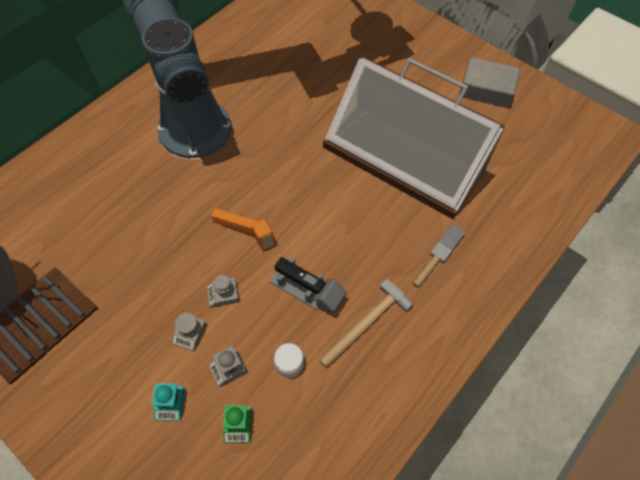

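View pics/top0.png

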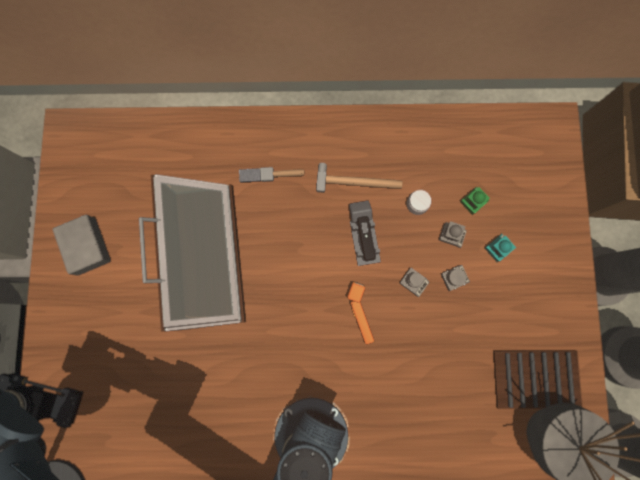

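The scene view shows the case at about (415,135), with its pull bar at (435,75) behind it. The scanner in its cradle is at (310,283) and the orange look-alike at (245,225). There are three stone carvings, at (223,290), (187,330) and (227,365). The turquoise (168,400) and green (236,422) shrines are the look-alikes to leave alone, and the tin is at (289,360). In the top view the carvings are at (414,281), (456,277) and (453,233), the scanner at (365,235) and the pull at (143,250).

```bash
cat > h.py <<'E'
import numpy as np,cv2
from rig import readout,viewer,ticket
def cam(n,st=None):
    c=viewer.camera_info(n)
    K=np.array([[c['fx'],0,c['cx']],[0,c['fy'],c['cy']],[0,0,1.]])
    if 'R' in c: R,t=c['R'],c['t']
    else:
        T=np.eye(4);T[:3,:3]=st['tcp_rot'];T[:3,3]=st['position']
        W=np.linalg.inv(T@c['tool_from_camera']);R,t=W[:3,:3],W[:3,3]
    return K,c['distortion'],np.array(R),np.array(t)
def rays(C,uv):
    K,D,R,t=C
    q=cv2.undistortPoints(np.array(uv,float).reshape(-1,1,2),K,D)[:,0]
    return -R.T@t,(np.c_[q,np.ones(len(q))])@R
def onz(C,uv,z):
    o,d=rays(C,uv);return o+d*((z-o[2])/d[:,2])[:,None]
def proj(C,X):
    K,D,R,t=C
    return cv2.projectPoints(np.array(X,float).reshape(-1,3),cv2.Rodrigues(R)[0],t,K,D)[0][:,0]
def depthpts(C,uv,d):
    o,r=rays(C,uv);uv=np.round(uv).astype(int);return o+r*d[uv[:,1],uv[:,0]][:,None]
def tri(Cs,uvs):
    A=0;b=0
    for C,uv in zip(Cs,uvs):
        o,d=rays(C,[uv]);d=d[0]/np.linalg.norm(d[0]);P=np.eye(3)-np.outer(d,d);A=A+P;b=b+P@o
    return np.linalg.solve(A,b)
def snap(n,tag):
    s=readout.read_state();p,d=viewer.capture(n)
    cv2.imwrite(f'pics/{tag}.png',p[:,:,::-1]);np.savez(f'pics/{tag}.npz',p=p,d=d,r=s['tcp_rot'],x=s['position']);return s,p,d
def load(n,tag):
    z=np.load(f'pics/{tag}.npz');return cam(n,{'tcp_rot':z['r'],'position':z['x']} if 'r' in z else None),z['p'],z['d']
E
python3 - <<'E'
from h import *
np.set_printoptions(precision=4,suppress=True)
T,p,d=load('top','top0');S,ps,ds=load('scene','scene0')
print('tcp proj',proj(T,[.153,.606,.222]),proj(S,[.153,.606,.222]),proj(S,[0,0,0]))
v,u=np.mgrid[0:480,0:640];uv=np.c_[u.ravel(),v.ravel()]
P=depthpts(T,uv,d).reshape(480,640,3)
hi=(P[:,:,2]>.012)&(P[:,:,2]<.3)&(P[:,:,0]>.1)&(abs(P[:,:,1])<.9)&(d>0)
n,l,st,c=cv2.connectedComponentsWithStats(hi.astype(np.uint8))
for i in range(1,n):
    if st[i,4]>60:
        m=l==i;print(c[i].round(),st[i,4],'xyz min',P[m].min(0).round(3),'max',P[m].max(0).round(3),'mean',P[m].mean(0).round(3),'rgb',p[m].mean(0).round())
b=(abs(P[:,:,0]-.6)<.2)&(abs(P[:,:,1])<.2);print('bench z',np.median(P[b][:,2]))
# case corners
cs={'fl':(153,176),'fr':(232,185),'br':(244,321),'bl':(165,330)}
for k,q in cs.items(): print(k,P[q[1],q[0]])
for q in [(143,221),(147,282),(140,221),(160,219),(162,280)]: print(q,onz(T,[q],.239),P[q[1],q[0]])
g=np.hstack([cv2.resize(p[165:345,130:260],None,fx=3,fy=3),cv2.resize(p[165:345,340:500],None,fx=2.5,fy=3)])
cv2.imwrite('pics/c1.png',g[:,:,::-1])
E
```

```text
tcp proj [[ 60.6793 392.8328]] [[373.6943 -21.3958]] [[194.3367 128.0474]]
[352. 180.] 849 xyz min [ 0.708 -0.278  0.012] max [ 0.799 -0.016  0.037] mean [ 0.741 -0.125  0.024] rgb [168. 135. 105.]
[265. 174.] 610 xyz min [0.743 0.023 0.012] max [0.789 0.221 0.031] mean [0.765 0.14  0.019] rgb [141. 124. 109.]
[194. 253.] 12583 xyz min [0.299 0.194 0.012] max [0.734 0.428 0.252] mean [0.509 0.313 0.129] rgb [121. 112. 100.]
[475. 200.] 427 xyz min [ 0.633 -0.534  0.012] max [ 0.713 -0.454  0.089] mean [ 0.668 -0.488  0.054] rgb [ 69. 109.  61.]
[419. 202.] 449 xyz min [ 0.635 -0.356  0.012] max [ 0.701 -0.291  0.064] mean [ 0.665 -0.321  0.05 ] rgb [192. 181. 168.]
[364. 229.] 1045 xyz min [ 0.488 -0.2    0.012] max [ 0.675 -0.115  0.077] mean [ 0.584 -0.156  0.06 ] rgb [87. 78. 72.]
[ 81. 245.] 2285 xyz min [0.461 0.603 0.012] max [0.637 0.756 0.071] mean [0.546 0.672 0.056] rgb [123. 113. 101.]
[453. 233.] 459 xyz min [ 0.536 -0.461  0.012] max [ 0.61  -0.385  0.088] mean [ 0.569 -0.416  0.052] rgb [114. 102.  90.]
[500. 248.] 451 xyz min [ 0.489 -0.59   0.012] max [ 0.569 -0.52   
[... 394 characters left out ...]
   0.049] rgb [204. 124.  68.]
[537. 374.] 2630 xyz min [ 0.1   -0.768  0.012] max [ 0.229 -0.526  0.033] mean [ 0.164 -0.646  0.018] rgb [77. 61. 51.]
[313. 414.] 133 xyz min [ 0.1   -0.043  0.231] max [0.118 0.015 0.3  ] mean [ 0.109 -0.014  0.279] rgb [46. 38. 34.]
bench z 0.0012359770074573673
fl [0.7067 0.4129 0.2038]
fr [0.7335 0.2419 0.0115]
br [0.3216 0.1947 0.0245]
bl [0.3019 0.3632 0.2005]
(143, 221) [[0.5771 0.419  0.239 ]] [ 0.6266  0.5157 -0.002 ]
(147, 282) [[0.4213 0.4006 0.239 ]] [0.4214 0.401  0.238 ]
(140, 221) [[0.5772 0.4267 0.239 ]] [0.576  0.4243 0.245 ]
(160, 219) [[0.5819 0.3756 0.239 ]] [0.5899 0.3896 0.2006]
(162, 280) [[0.4259 0.3632 0.239 ]] [0.4286 0.3751 0.2053]
```

View pics/c1.png

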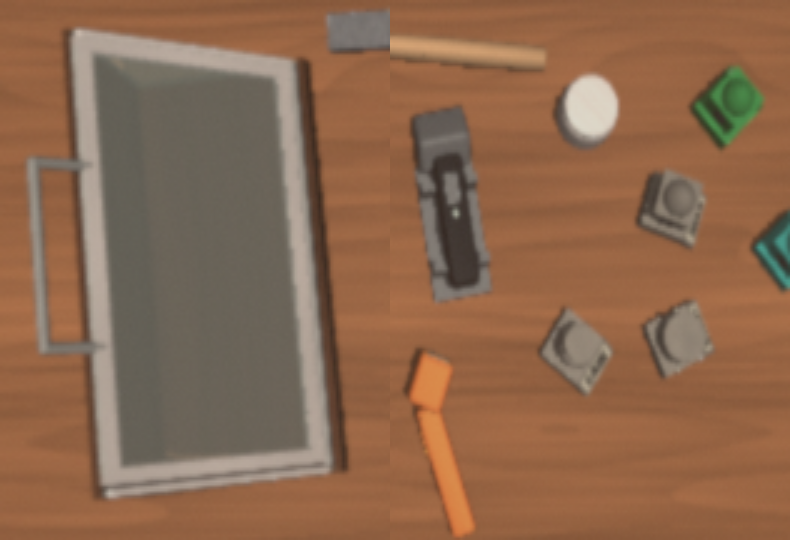

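The carvings can be told apart. The shrine (square eave, dome, about 86 mm high) is at top px (453,233), the urn at (414,281) and the drum at (456,277). There is no tower. The green (475,200) and turquoise (500,248) shrines are rejected, and the orange scanner (360,311) is rejected in favour of the black one at (364,229). In the crop the flap is shut, with its bar at the left (px 40,255). The bar comes first.

{"api": "send_rows", "payload": {
  "moves": [
    [0, 0, -0.2, 0, 0, 0],
    [-1, -0.35, -0.5, 0, 0, -0.236],
    [-1, -0.35, -0.5, 0, 0, -0.236],
    [-1, -0.35, -0.5, 0, 0, -0.236],
    [-1, -0.35, -0.5, 0, 0, -0.236],
    [-1, -0.35, -0.5, 0, 0, -0.236],
    [-1, -0.35, -0.5, 0, 0, -0.236],
    [-1, -0.35, -0.5, 0, 0, -0.236],
    [-1, -0.35, -0.5, 0, 0, -0.236]
  ],
  "grip": 0.4
}}

```text
time_s: 1.05
position: [0.3743, 0.4593, 0.3472]
tcp_rot: [[-0.993, -0.121, -0.001], [-0.121, 0.993, -0.0], [0.001, 0.0, -1.0]]
force: [-0.8, 0.2, 0.1]
opening: 0.408
grasp_force: 0.0
```

Run:
```python
from h import *
np.set_printoptions(precision=4,suppress=True)
s,p,d=snap('wrist','w1');print(s['time_s'],s['position'],s['tcp_rot'],s['joint_positions'])
C=cam('wrist',s);print(proj(C,[[.4213,.4006,.239],[.577,.4243,.239],[.499,.413,.239]]))
```

```text
1.05 [0.3743 0.4593 0.3472] [[-0.9927 -0.1209 -0.0012]
 [-0.1209  0.9927 -0.0001]
 [ 0.0012  0.0001 -1.    ]] [ 40.0049  21.0763  77.3419   0.0414  81.6359 -56.9458]
[[249.4296 280.4744]
 [262.8861 433.142 ]
 [257.2008 361.3238]]
```

View pics/w1.png

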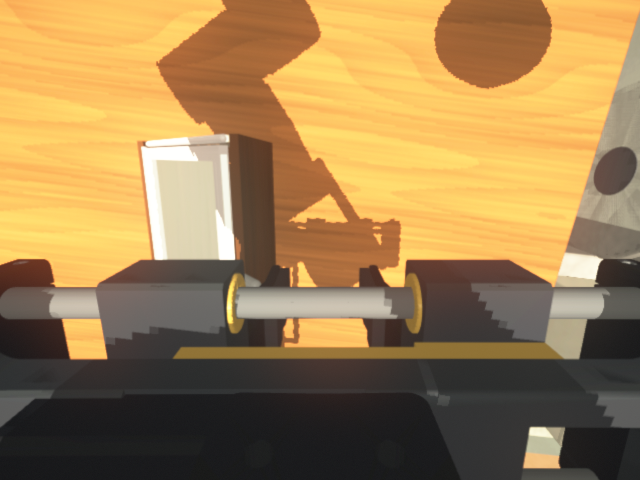

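The wrist picture shows the gripper filling rows below about 260. The visible patch is on the tool's +x side, with the grey block at (200,200), so I move past the bar to see it.

{"api": "send_rows", "payload": {
  "moves": [
    [-0.96, -0.24, 0, 0, 0, 0],
    [-0.96, -0.24, 0, 0, 0, 0],
    [-0.96, -0.24, 0, 0, 0, 0],
    [-0.96, -0.24, 0, 0, 0, 0],
    [-0.96, -0.24, 0, 0, 0, 0],
    [-0.96, -0.24, 0, 0, 0, 0],
    [-0.96, -0.24, 0, 0, 0, 0]
  ]
}}

```text
time_s: 1.8
position: [0.6189, 0.4304, 0.3451]
tcp_rot: [[-0.992, -0.123, -0.004], [-0.123, 0.992, -0.001], [0.004, -0.001, -1.0]]
force: [0.2, 0.2, -0.0]
opening: 0.402
grasp_force: 0.0
```

Run:
```python
from h import *
np.set_printoptions(precision=4,suppress=True)
s,p,d=snap('wrist','w2');print(s['time_s'],s['position'],s['joint_positions'])
C=cam('wrist',s);print(proj(C,[[.4213,.4006,.239],[.577,.4243,.239],[.499,.413,.239]]))
v,u=np.mgrid[0:258,0:640];P=depthpts(C,np.c_[u.ravel(),v.ravel()],d).reshape(258,640,3)
m=(P[:,:,2]>.225)&(P[:,:,2]<.28)
n,l,st,c=cv2.connectedComponentsWithStats(m.astype(np.uint8))
for i in range(1,n):
    if st[i,4]>30:print(st[i],P[l==i].min(0),P[l==i].max(0))
for r in range(60,258,20):
    k=np.where(m[r])[0]
    if len(k):print(r,k.min(),k.max(),P[r,k].mean(0))
```

```text
1.8 [0.6189 0.4304 0.3451] [ 26.3272  36.5644  50.794    0.0486  92.8684 -70.7442]
[[316.0409 -49.1564]
 [322.7468 184.7343]
 [320.4221  76.8867]]
[ 300    0   30  201 2775] [0.4496 0.4041 0.225 ] [0.5908 0.4288 0.2456]
60 316 328 [0.4884 0.4129 0.2421]
80 316 328 [0.5016 0.4145 0.2423]
100 316 328 [0.5151 0.4162 0.2422]
120 316 328 [0.529  0.4179 0.242 ]
140 316 328 [0.5433 0.4196 0.2418]
160 316 327 [0.5581 0.421  0.2424]
180 316 327 [0.5732 0.4229 0.2423]
200 318 323 [0.5891 0.424  0.2401]
```

View pics/w2.png

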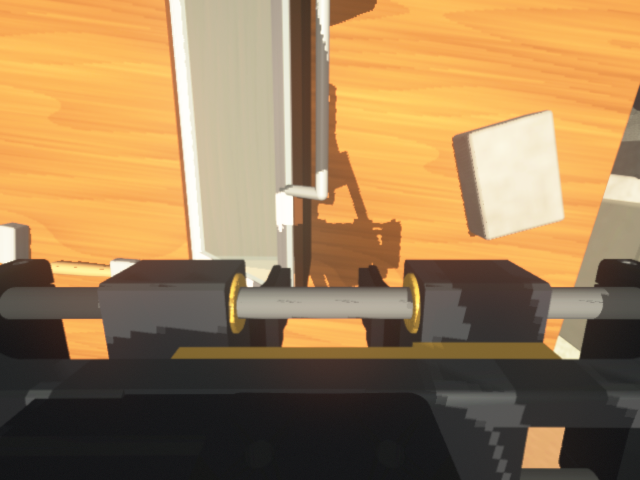

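The bar runs along columns 316–328 and its near end is at (322,195). Its line gives a case yaw of 6.8° and a middle near (0.504, 0.415, 0.238). I go there and pinch it.

{"api": "send_rows", "payload": {
  "moves": [
    [0.47, -0.007, 0.1, 0, 0, 0],
    [0.47, -0.007, 0.1, 0, 0, 0],
    [0.47, -0.007, 0.1, 0, 0, 0],
    [0.47, -0.007, 0.3, 0, 0, 0],
    [0.47, -0.007, 0.4, 0, 0, 0],
    [0.47, -0.007, 0.5, 0, 0, 0],
    [0.47, -0.007, 0.5, 0, 0, 0],
    [0.47, -0.007, 0.5, 0, 0, 0]
  ]
}}

```text
time_s: 2.65
position: [0.5018, 0.4145, 0.2234]
tcp_rot: [[-0.992, -0.125, -0.0], [-0.125, 0.992, 0.0], [0.0, 0.0, -1.0]]
force: [0.0, 0.8, -0.5]
opening: 0.397
grasp_force: 0.0
```

{"api": "send_rows", "payload": {
  "moves": [
    [0, 0, 0, 0, 0, 0],
    [0, 0, 0, 0, 0, 0],
    [0, 0, 0, 0, 0, 0],
    [0, 0, 0, 0, 0, 0],
    [0, 0, 0, 0, 0, 0],
    [0, 0, 0, 0, 0, 0]
  ],
  "grip": 0
}}

```text
time_s: 3.25
position: [0.5036, 0.4141, 0.2233]
tcp_rot: [[-0.992, -0.122, 0.001], [-0.122, 0.992, 0.002], [-0.001, 0.002, -1.0]]
force: [-0.7, 1.7, 3.1]
opening: 0.103
grasp_force: 30.0
```

{"api": "send_rows", "payload": {
  "moves": [
    [0, -0.0588, -0.0494, 0, 0, 0],
    [0, -0.1209, -0.0945, 0, 0, 0],
    [0, -0.186, -0.1352, 0, 0, 0],
    [0, -0.2538, -0.1713, 0, 0, 0],
    [0, -0.324, -0.2025, 0, 0, 0],
    [0, -0.3961, -0.2287, 0, 0, 0],
    [0, -0.4699, -0.2499, 0, 0, 0],
    [0, -0.545, -0.2659, 0, 0, 0],
    [0, -0.6211, -0.2766, 0, 0, 0],
    [0, -0.6977, -0.2819, 0, 0, 0],
    [0, -0.7744, -0.2819, 0, 0, 0],
    [0, -0.851, -0.2766, 0, 0, 0]
  ]
}}

```text
time_s: 4.45
position: [0.528, 0.2, 0.2917]
tcp_rot: [[-0.993, -0.122, -0.003], [-0.122, 0.993, -0.002], [0.003, -0.001, -1.0]]
force: [-2.2, 0.7, -0.7]
opening: 0.104
grasp_force: 30.0
```

{"api": "send_rows", "payload": {
  "moves": [
    [0, -0.076, 0.0107, 0, 0, 0],
    [0, -0.1511, 0.0266, 0, 0, 0],
    [0, -0.225, 0.0477, 0, 0, 0],
    [0, -0.2971, 0.074, 0, 0, 0],
    [0, -0.3673, 0.1053, 0, 0, 0],
    [0, -0.4351, 0.1414, 0, 0, 0],
    [0, -0.5002, 0.1821, 0, 0, 0],
    [0, -0.5623, 0.2272, 0, 0, 0],
    [0, -0.6211, 0.2765, 0, 0, 0],
    [0, -0.6763, 0.3298, 0, 0, 0],
    [0, -0.7277, 0.3869, 0, 0, 0],
    [0, -0.775, 0.4474, 0, 0, 0]
  ]
}}

```text
time_s: 5.65
position: [0.5499, 0.0085, 0.178]
tcp_rot: [[-0.992, -0.123, -0.007], [-0.123, 0.992, -0.001], [0.007, 0.0, -1.0]]
force: [-4.9, 1.2, -1.9]
opening: 0.103
grasp_force: 30.0
```

{"api": "send_rows", "payload": {
  "moves": [
    [0, -0.0429, 0.0637, 0, 0, 0],
    [0, -0.0813, 0.1301, 0, 0, 0],
    [0, -0.115, 0.1992, 0, 0, 0],
    [0, -0.1438, 0.2704, 0, 0, 0],
    [0, -0.1675, 0.3434, 0, 0, 0],
    [0, -0.186, 0.4179, 0, 0, 0],
    [0, -0.1994, 0.4935, 0, 0, 0],
    [0, -0.2031, 0.5221, 0, 0, 0],
    [0, -0.2031, 0.5221, 0, 0, 0]
  ]
}}

```text
time_s: 6.55
position: [0.5557, -0.0404, 0.0486]
tcp_rot: [[-0.992, -0.123, -0.008], [-0.123, 0.992, 0.001], [0.008, 0.002, -1.0]]
force: [-5.3, 1.3, -0.5]
opening: 0.102
grasp_force: 30.0
```

{"api": "send_rows", "payload": {
  "moves": [
    [0, 0, 0, 0, 0, 0],
    [0, 0, 0, 0, 0, 0],
    [0, 0, 0, 0, 0, 0],
    [0, 0, -0.1, 0, 0, 0],
    [0, 0, -0.3, 0, 0, 0],
    [0, 0, -0.5, 0, 0, 0],
    [0, 0, -0.7, 0, 0, 0],
    [0, 0, -0.8, 0, 0, 0]
  ],
  "grip": 0.3
}}

```text
time_s: 7.35
position: [0.5623, -0.0413, 0.2548]
tcp_rot: [[-0.992, -0.123, 0.01], [-0.123, 0.992, -0.003], [-0.01, -0.004, -1.0]]
force: [1.4, 1.1, 0.1]
opening: 0.304
grasp_force: 0.0
```

{"api": "send_rows", "payload": {
  "moves": [
    [-0.1, -0.2, -0.2, 0, 0, 0],
    [-0.23, -1, -0.2, 0, 0, 0],
    [-0.23, -1, -0.2, 0, 0, 0],
    [-0.23, -1, -0.2, 0, 0, 0],
    [-0.23, -1, -0.2, 0, 0, 0],
    [-0.23, -1, -0.2, 0, 0, 0],
    [-0.23, -1, -0.2, 0, 0, 0]
  ],
  "grip": 1
}}

```text
time_s: 8.05
position: [0.6479, -0.286, 0.2993]
tcp_rot: [[-0.993, -0.119, 0.002], [-0.119, 0.993, -0.003], [-0.002, -0.003, -1.0]]
force: [-0.7, 0.5, -0.7]
opening: 0.852
grasp_force: 0.0
```

{"api": "send_rows", "payload": {
  "moves": [
    [0, -0.2, 0, 0, 0, 0],
    [0, -0.32, 0, 0, 0, 0],
    [0, -0.32, 0, 0, 0, 0],
    [0, -0.32, 0, 0, 0, 0]
  ]
}}

```text
time_s: 8.45
position: [0.6567, -0.3601, 0.299]
tcp_rot: [[-0.992, -0.122, -0.0], [-0.122, 0.992, 0.001], [0.0, 0.001, -1.0]]
force: [0.3, 0.1, 0.8]
opening: 0.994
grasp_force: 0.0
```

Run:
```python
from h import *
np.set_printoptions(precision=4,suppress=True)
s,p,d=snap('wrist','w3');print(s['time_s'],s['position'],s['joint_positions'])
C=cam('wrist',s);print(proj(C,[[.57,-.416,.05],[.43,-.3,.05],[.44,-.42,.05]]))
sc,_,_=snap('scene','s1');sc,_,_=snap('top','t1')
cv2.imwrite('pics/c2.png',cv2.resize(p[0:262,120:520],None,fx=2,fy=2)[:,:,::-1])
```

```text
8.45 [ 0.6567 -0.3601  0.299 ] [ -37.2796   37.3517   56.058     0.0475   86.6526 -134.3157]
[[285.4857 130.7048]
 [404.4665   9.4701]
 [293.09     4.4915]]
```

View pics/c2.png

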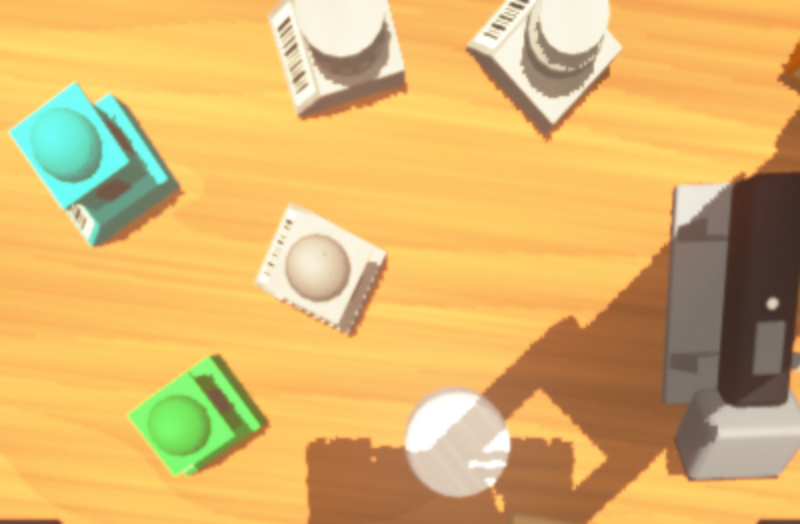

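The close crop shows the stone shrine at (320,265) with its label on the left-upper side, the drum at (345,40) with its label to the left, and the urn at (570,40) with its label to the upper left. The green and turquoise shrines are clear of them. One more wrist place brings the other two plinths fully into view.

{"api": "send_rows", "payload": {
  "moves": [
    [0.2, 0.02, 0, 0, 0, 0],
    [0.4, 0.05, 0, 0, 0, 0],
    [0.4, 0.05, 0, 0, 0, 0],
    [0.4, 0.05, 0, 0, 0, 0]
  ]
}}

```text
time_s: 9.0
position: [0.5555, -0.3594, 0.3002]
tcp_rot: [[-0.992, -0.123, 0.001], [-0.123, 0.992, -0.0], [-0.001, -0.0, -1.0]]
force: [-0.1, -0.7, 1.2]
opening: 0.998
grasp_force: 0.0
```

```bash
cat > meas.py <<'E'
from h import *
np.set_printoptions(precision=4,suppress=True)
def pts(tag):
    C,p,d=load('wrist',tag);v,u=np.mgrid[0:258,0:640]
    return depthpts(C,np.c_[u.ravel(),v.ravel()],d).reshape(258,640,3),p[:258]
def measure(tag,guess):
    P,p=pts(tag)
    for k,g in guess.items():
        m=(np.hypot(P[:,:,0]-g[0],P[:,:,1]-g[1])<.062)&(P[:,:,2]>.009)&(P[:,:,2]<.12)
        n,l,st,c=cv2.connectedComponentsWithStats(m.astype(np.uint8))
        if n<2: print(k,'none');continue
        Q=P[l==1+st[1:,4].argmax()]
        print(tag,k,len(Q),'ztop',np.percentile(Q[:,2],99.5).round(4),'plinth z',np.median(Q[(Q[:,2]>.018)&(Q[:,2]<.034)][:,2]).round(4))
        z0={'shrine':.052,'urn':.04,'drum':.045,'tower':.05}[k]
        F=Q[Q[:,2]>z0];(cx,cy),(w,h),a=cv2.minAreaRect((F[:,:2]*1e3).astype(np.float32))
        print('  figure',np.round([cx,cy,w,h,a],1), 'circ',np.round(cv2.minEnclosingCircle((F[:,:2]*1e3).astype(np.float32))[0],1))
        B=Q[Q[:,2]<.036];r=cv2.minAreaRect((B[:,:2]*1e3).astype(np.float32));print('  plinth',np.round([*r[0],*r[1],r[2]],1))
        L=Q[(Q[:,2]>.008)&(Q[:,2]<.0225)];print('  low',L.shape[0],L.mean(0) if len(L) else 0)
E
python3 - <<'E'
from meas import *
s,p,d=snap('wrist','w4');print(s['time_s'],s['position'],s['joint_positions'])
g={'shrine':(.57,-.416),'urn':(.43,-.3),'drum':(.44,-.42)}
measure('w3',g);measure('w4',g)
cv2.imwrite('pics/c3.png',cv2.resize(p[0:262,120:520],None,fx=2,fy=2)[:,:,::-1])
E
```

```text
9.0 [ 0.5555 -0.3594  0.3002] [ -42.5701   29.1946   71.0291    0.0323   79.7396 -139.6274]
w3 shrine 2403 ztop 0.0844 plinth z 0.0247
  figure [ 575.5 -421.5   46.2   45.9   70.1] circ [ 575.2 -420.9]
  plinth [ 573.5 -427.    67.9   56.    70. ]
  low 222 [ 0.5659 -0.4456  0.0136]
w3 urn 2982 ztop 0.0724 plinth z 0.0243
  figure [ 441.9 -302.4   42.    31.3   86.4] circ [ 437.1 -302.1]
  plinth [ 432.5 -306.4   67.3   56.6   53.2]
  low 526 [ 0.4372 -0.3264  0.0163]
w3 drum 2750 ztop 0.0605 plinth z 0.0243
  figure [ 452.  -421.2   26.5   46.7    7. ] circ [ 443.9 -422.2]
  plinth [ 443.9 -428.2   56.9   67.7   23. ]
  low 709 [ 0.4578 -0.4421  0.016 ]
w4 shrine 2297 ztop 0.0842 plinth z 0.0244
  figure [ 575.3 -421.5   45.9   46.4   70.3] circ [ 575.1 -421.5]
  plinth [ 572.9 -427.    67.5   55.9   70.2]
  low 365 [ 0.5602 -0.4454  0.0155]
w4 urn 2656 ztop 0.0725 plinth z 0.0244
  figure [ 437.2 -303.    42.    39.5   19.2] circ [ 436.5 -301.8]
  plinth [ 432.1 -306.4   68.6   57.3   52.7]
  low 537 [ 0.4209 -0.3259  0.0162]
w4 drum 2653 ztop 0.0608 plinth z 0.0246
  figure [ 442.1 -422.7   47.4   46.7   57. ] circ [ 441.5 -422.5]
  plinth [ 444.  -428.1   57.    68.1   22.9]
  low 416 [ 0.4563 -0.4481  0.0159]
```

View pics/c3.png

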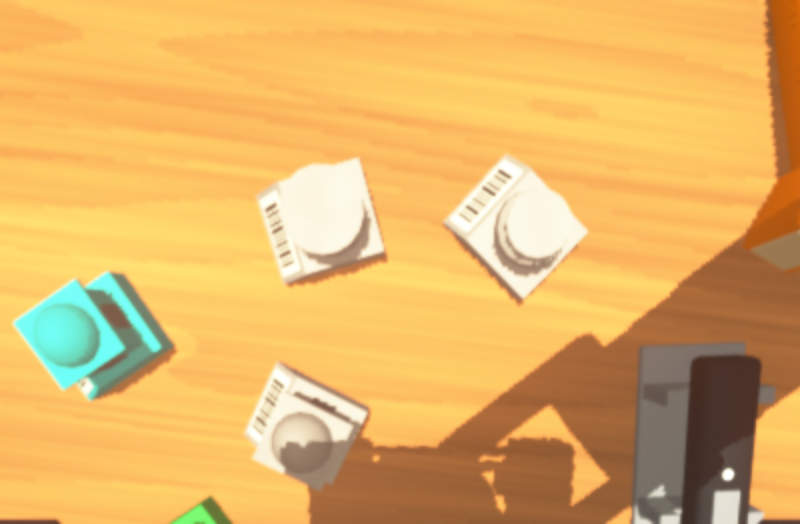

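The crop shows all three plinths clearly, with the drum at (320,220), the urn at (515,230) and the shrine at (307,425). The measured poses (metres, carving yaw) are:

| Carving | x | y | Yaw |
|---|---|---|---|
| urn | 0.4365 | -0.3015 | 52.8° |
| drum | 0.4414 | -0.4222 | 112.9° |
| shrine | 0.5752 | -0.421 | 70.2° |

The urn goes first, gripped so that joint 6 stays in range at both ends.

{"api": "send_rows", "payload": {
  "moves": [
    [0.2, 0.1, 0, 0, 0, -0.09],
    [0.3, 0.2, 0, 0, 0, -0.18],
    [0.444, 0.288, 0.1, 0, 0, -0.27],
    [0.444, 0.288, 0.3, 0, 0, -0.31],
    [0.444, 0.288, 0.5, 0, 0, -0.31],
    [0.444, 0.288, 0.7, 0, 0, -0.31],
    [0.444, 0.288, 0.8, 0, 0, -0.31],
    [0.444, 0.288, 0.8, 0, 0, -0.31],
    [0.444, 0.288, 0.8, 0, 0, -0.31]
  ],
  "grip": 1
}}

```text
time_s: 9.95
position: [0.4511, -0.288, 0.0972]
tcp_rot: [[-0.836, -0.549, -0.028], [-0.548, 0.836, -0.037], [0.044, -0.016, -0.999]]
force: [-0.2, -0.4, 1.2]
opening: 1.0
grasp_force: 0.0
```

```bash
cat > to.py <<'E'
from h import *
import sys
np.set_printoptions(precision=4,suppress=True)
def to(x,y,z,yaw=None):
    s=readout.read_state();R=s['tcp_rot'];D=R.T@(np.array([x,y,z])-s['position'])/.25
    Y=np.degrees(np.arctan2(R[1,0],R[0,0]));j=s['joint_positions']
    print('t',s['time_s'],'pos',s['position'],'yaw',Y.round(2),'shift',D.round(3),'F',s['force'].round(1),'j1,j6',j[0].round(1),j[5].round(1))
    if yaw is not None:
        w=(yaw-Y+180)%360-180;print('turnz',round(-w/90,3),'tool tilt',np.degrees(np.arccos(-R[2,2])).round(2))
if __name__=='__main__': to(*map(float,sys.argv[1:]))
E
python3 to.py .4365 -.3015 .031 -145.1
```

```text
t 9.95 pos [ 0.4511 -0.288   0.0972] yaw -146.76 shift [ 0.067 -0.009  0.268] F [-0.2 -0.4  1.2] j1,j6 -43.0 -163.5
turnz -0.018 tool tilt 2.69
```

Joint 6 is against its limit here, because the shoulder offset shifts joint 1 by about 10°. I'll use the opposite tool heading, with the tool's x along the carving's x. First I check from the fixed cameras how far the hand sticks out on its +x side near the back wall.

Run:
```python
from h import *
np.set_printoptions(precision=0,suppress=True)
for n in('top','scene'):
    s,p,d=snap(n,n+'g');C=cam(n);v,u=np.mgrid[0:480,0:640]
    P=depthpts(C,np.c_[u.ravel(),v.ravel()],d);Q=(P-s['position'])@s['tcp_rot']*1e3
    for z in range(-260,-60,20):
        m=(Q[:,2]>z)&(Q[:,2]<z+20)&(np.hypot(Q[:,0],Q[:,1])<130)
        if m.sum()>3:print(n,z,m.sum(),'x',Q[m,0].min(),Q[m,0].max(),'y',Q[m,1].min(),Q[m,1].max())
```

```text
top -120 36 x -37.039206731518 -1.2627542495484008 y -93.72295961259489 -81.23819531573605
scene -260 160 x -46.194718784341454 25.869253598493824 y -35.782762467204044 -3.1773855076310964
scene -240 162 x -43.38127432016217 30.824096181275426 y -36.05915632114173 12.273848741249383
scene -220 203 x -36.060542453946674 31.757151987179224 y -37.11699204078928 12.57879231997565
scene -200 125 x -36.72241815573299 30.970701164091516 y -37.67713728628458 9.603146054713378
scene -180 560 x -37.73501874348265 36.97793223219263 y -51.74727149271693 15.65592051923234
scene -160 116 x -36.83800027072219 22.623946035831988 y -52.587276325204094 1.677356739593196
scene -140 96 x -25.407021001775156 21.41811259449259 y -90.9363791599387 -36.956832037204975
scene -120 888 x -38.200160231202325 36.568496380532686 y -95.77108436949584 94.59623820537301
scene -100 341 x -38.730198483992325 37.851794334836924 y -94.53430932892485 87.00852264400322
scene -80 63 x -38.08813008035118 35.32070111128464 y -88.4797536781882 81.05873055130775
```

Nothing on the hand protrudes beyond ±38 mm in x, so the reversed heading clears the back wall. I raise the tool and turn it the long way round.

{"api": "send_rows", "payload": {
  "moves": [
    [0, 0, -0.2, 0, 0, 0.09],
    [0, 0, -0.2, 0, 0, 0.18],
    [0, 0, -0.2, 0, 0, 0.27],
    [0, 0, -0.2, 0, 0, 0.36],
    [0, 0, -0.2, 0, 0, 0.45],
    [0, 0, -0.2, 0, 0, 0.54],
    [0, 0, -0.2, 0, 0, 0.63],
    [0, 0, -0.2, 0, 0, 0.72],
    [0, 0, -0.2, 0, 0, 0.81],
    [0, 0, -0.2, 0, 0, 0.9],
    [0, 0, -0.2, 0, 0, 0.9],
    [0, 0, -0.2, 0, 0, 0.9]
  ]
}}

```text
time_s: 11.25
position: [0.4518, -0.2863, 0.1488]
tcp_rot: [[-0.674, 0.738, -0.027], [0.738, 0.673, -0.039], [-0.011, -0.046, -0.999]]
force: [-0.4, 0.6, 0.5]
opening: 1.004
grasp_force: 0.0
```

{"api": "send_rows", "payload": {
  "moves": [
    [0, 0, 0, 0, 0, 0.09],
    [0, 0, 0, 0, 0, 0.18],
    [0, 0, 0, 0, 0, 0.27],
    [0, 0, 0, 0, 0, 0.36],
    [0, 0, 0, 0, 0, 0.45],
    [0, 0, 0, 0, 0, 0.54],
    [0, 0, 0, 0, 0, 0.63],
    [0, 0, 0, 0, 0, 0.72],
    [0, 0, 0, 0, 0, 0.81],
    [0, 0, 0, 0, 0, 0.88],
    [0, 0, 0, 0, 0, 0.88],
    [0, 0, 0, 0, 0, 0.88]
  ]
}}

```text
time_s: 12.45
position: [0.4511, -0.2858, 0.1475]
tcp_rot: [[0.598, 0.801, -0.029], [0.8, -0.599, -0.037], [-0.047, -0.001, -0.999]]
force: [0.0, -0.4, 0.7]
opening: 0.998
grasp_force: 0.0
```

```bash
python3 to.py .4365 -.3015 .031 52.8
```

```text
t 12.45 pos [ 0.4511 -0.2858  0.1475] yaw 53.23 shift [-0.063 -0.009  0.469] F [ 0.  -0.4  0.7] j1,j6 -42.8 -3.8
turnz 0.005 tool tilt 2.71
```

```bash
cat > to.py <<'E'
from h import *
import sys
np.set_printoptions(precision=4,suppress=True)
def to(x,y,z,yaw):
    s=readout.read_state();R=s['tcp_rot'];D=R.T@(np.array([x,y,z])-s['position'])/.25
    a=np.radians(yaw);X=np.array([np.cos(a),np.sin(a),0]);Z=np.array([0,0,-1.])
    Rd=np.c_[X,np.cross(Z,X),Z];w=np.degrees(cv2.Rodrigues(R.T@Rd)[0].ravel())/90
    Y=np.degrees(np.arctan2(R[1,0],R[0,0]));j=s['joint_positions']
    print('t',s['time_s'],'pos',s['position'],'yaw',Y.round(2),'row',D.round(3),w.round(3),'F',s['force'].round(1),'j1,j6',j[0].round(1),j[5].round(1))
if __name__=='__main__': to(*map(float,sys.argv[1:]))
E
python3 to.py .4365 -.3015 .031 52.8
```

```text
t 12.45 pos [ 0.4511 -0.2858  0.1475] yaw 53.23 row [-0.063 -0.009  0.469] [-0.     0.03   0.005] F [ 0.  -0.4  0.7] j1,j6 -42.8 -3.8
```

{"api": "send_rows", "payload": {
  "moves": [
    [-0.063, -0.009, 0.05, 0, 0.03, 0.005],
    [-0.063, -0.009, 0.15, 0, 0.03, 0.005],
    [-0.063, -0.009, 0.25, 0, 0.03, 0.005],
    [-0.063, -0.009, 0.35, 0, 0.03, 0.005],
    [-0.063, -0.009, 0.43, 0, 0.03, 0.005],
    [-0.063, -0.009, 0.467, 0, 0.03, 0.005],
    [-0.063, -0.009, 0.467, 0, 0.03, 0.005]
  ]
}}

```text
time_s: 13.15
position: [0.4357, -0.3007, 0.0301]
tcp_rot: [[0.607, 0.795, -0.003], [0.795, -0.607, 0.002], [0.0, -0.004, -1.0]]
force: [-0.4, -0.7, 0.1]
opening: 1.001
grasp_force: 0.0
```

{"api": "send_rows", "payload": {
  "moves": [
    [0, 0, 0, 0, 0, 0],
    [0, 0, 0, 0, 0, 0],
    [0, 0, 0, 0, 0, 0],
    [0, 0, 0, 0, 0, 0],
    [0, 0, 0, 0, 0, 0],
    [0, 0, 0, 0, 0, 0]
  ],
  "grip": 0
}}

```text
time_s: 13.75
position: [0.4362, -0.3012, 0.0313]
tcp_rot: [[0.608, 0.794, -0.001], [0.794, -0.608, 0.001], [-0.0, -0.001, -1.0]]
force: [-0.4, -0.4, 0.3]
opening: 0.541
grasp_force: 0.0
```

```bash
python3 to.py .4365 -.3015 .031 52.8
```

```text
t 13.75 pos [ 0.4362 -0.3012  0.0313] yaw 52.57 row [-0.     0.002  0.001] [-0.001  0.    -0.003] F [-0.4 -0.4  0.3] j1,j6 -46.7 -9.3
```

Still closing, so I wait and then lift.

{"api": "send_rows", "payload": {
  "moves": [
    [0, 0, 0, 0, 0, 0],
    [0, 0, 0, 0, 0, 0],
    [0, 0, 0, 0, 0, 0],
    [0, 0, 0, 0, 0, 0]
  ]
}}

```text
time_s: 14.15
position: [0.4359, -0.3009, 0.0312]
tcp_rot: [[0.608, 0.794, -0.001], [0.794, -0.608, 0.001], [0.0, -0.002, -1.0]]
force: [-0.5, 0.8, 4.6]
opening: 0.483
grasp_force: 29.9
```

{"api": "send_rows", "payload": {
  "moves": [
    [0, 0, -0.1, 0, 0, 0],
    [0, 0, -0.25, 0, 0, 0],
    [0, 0, -0.4, 0, 0, 0],
    [0, 0, -0.55, 0, 0, 0],
    [0, 0, -0.7, 0, 0, 0],
    [0, 0, -0.8, 0, 0, 0]
  ]
}}

```text
time_s: 14.75
position: [0.4368, -0.3017, 0.233]
tcp_rot: [[0.608, 0.794, 0.001], [0.794, -0.608, -0.001], [-0.0, 0.001, -1.0]]
force: [-0.4, -0.3, -3.3]
opening: 0.481
grasp_force: 29.9
```

```bash
python3 to.py .515 .326 .22 96.8
```

```text
t 14.75 pos [ 0.4368 -0.3017  0.233 ] yaw 52.57 row [ 2.184 -1.278  0.05 ] [ 0.001  0.    -0.491] F [-0.4 -0.3 -3.3] j1,j6 -46.7 -9.3
```

{"api": "send_rows", "payload": {
  "moves": [
    [0.08, -0.05, 0, 0, 0, -0.05],
    [0.18, -0.106, 0, 0, 0, -0.11],
    [0.27, -0.159, 0, 0, 0, -0.17],
    [0.36, -0.212, 0, 0, 0, -0.23],
    [0.45, -0.265, 0, 0, 0, -0.29],
    [0.54, -0.318, 0, 0, 0, -0.35],
    [0.63, -0.371, 0, 0, 0, -0.41],
    [0.72, -0.424, 0, 0, 0, -0.46],
    [0.81, -0.477, 0, 0, 0, -0.491],
    [0.9, -0.53, 0, 0, 0, -0.491],
    [0.99, -0.583, 0, 0, 0, -0.491]
  ]
}}

```text
time_s: 15.85
position: [0.4705, -0.0149, 0.2304]
tcp_rot: [[-0.118, 0.993, -0.002], [0.993, 0.118, 0.001], [0.002, -0.002, -1.0]]
force: [0.7, 0.8, -2.7]
opening: 0.48
grasp_force: 30.0
```

```bash
python3 to.py .5147 .3208 .22 96.8
```

```text
t 15.85 pos [ 0.4705 -0.0149  0.2304] yaw 96.75 row [1.313 0.333 0.043] [-0.001 -0.001 -0.001] F [ 0.7  0.8 -2.7] j1,j6 -15.5 -22.3
```

{"api": "send_rows", "payload": {
  "moves": [
    [0.1, 0.025, 0, 0, 0, 0],
    [0.2, 0.05, 0, 0, 0, 0],
    [0.32, 0.08, 0, 0, 0, 0],
    [0.44, 0.11, 0, 0, 0, 0],
    [0.56, 0.14, 0, 0, 0, 0],
    [0.68, 0.17, 0, 0, 0, 0],
    [0.8, 0.2, 0, 0, 0, 0],
    [0.9, 0.23, 0, 0, 0, 0],
    [0.97, 0.25, 0, 0, 0, 0],
    [0.97, 0.25, 0, 0, 0, 0]
  ]
}}

```text
time_s: 16.85
position: [0.5044, 0.2342, 0.2303]
tcp_rot: [[-0.12, 0.993, -0.002], [0.993, 0.12, 0.002], [0.002, -0.002, -1.0]]
force: [0.4, -1.0, -3.3]
opening: 0.482
grasp_force: 30.0
```

{"api": "send_rows", "payload": {
  "moves": [
    [0.1, 0.025, 0, 0, 0, 0],
    [0.2, 0.05, 0, 0, 0, 0],
    [0.3, 0.07, 0, 0, 0, 0],
    [0.343, 0.083, 0, 0, 0, 0],
    [0.343, 0.083, 0, 0, 0, 0],
    [0.343, 0.083, 0, 0, 0, 0]
  ]
}}

```text
time_s: 17.45
position: [0.5146, 0.3183, 0.2308]
tcp_rot: [[-0.118, 0.993, -0.003], [0.993, 0.118, -0.001], [-0.001, -0.003, -1.0]]
force: [0.1, -0.6, -4.0]
opening: 0.482
grasp_force: 30.0
```

```bash
python3 to.py .5147 .3208 .044 96.8;python3 - <<'E'
from meas import *
s,p,d=snap('wrist','w5');C=cam('wrist',s)
P,_=pts('w5');uv=proj(C,[[.5153,.3158,.012]])
# case frame floor/walls
h=np.array([.5253,.2314,0]);a=np.radians(6.8);X=np.array([-np.sin(a),np.cos(a),0]);Y=np.array([-np.cos(a),-np.sin(a),0])
Q=np.stack([(P-h)@X,(P-h)@Y,P[:,:,2]],-1)*1e3
f=(abs(Q[:,:,2]-12)<6)&(Q[:,:,0]>15)&(Q[:,:,0]<170)&(abs(Q[:,:,1])<230);print('floor',f.sum(),np.median(Q[f],0),Q[f].min(0),Q[f].max(0))
w=(Q[:,:,2]>60)&(Q[:,:,2]<190)&(abs(Q[:,:,1])<150)&(Q[:,:,0]>100);print('wall x',w.sum(),np.percentile(Q[w][:,0],[2,50,98]) if w.any() else 0)
w=(Q[:,:,2]>60)&(Q[:,:,2]<190)&(abs(Q[:,:,1])>170)&(abs(Q[:,:,1])<230)&(Q[:,:,0]<140);print('sides',[ (k.sum(),np.percentile(Q[k][:,1],[2,50,98])) for k in (w&(Q[:,:,1]>0),w&(Q[:,:,1]<0)) if k.any()])
E
```

```text
t 17.45 pos [0.5146 0.3183 0.2308] yaw 96.75 row [0.01  0.003 0.747] [-0.002  0.    -0.001] F [ 0.1 -0.6 -4. ] j1,j6 21.2 14.4
floor 34348 [105.9582  -0.9132  10.8603] [  35.0185 -203.3687    7.765 ] [158.1821 201.7525  17.9994]
wall x 1431 [157.4613 158.1832 159.2665]
sides [(np.int64(7021), array([198.2955, 199.7727, 202.7802])), (np.int64(7148), array([-204.9058, -202.1806, -200.8296]))]
```

The case frame is confirmed: back wall at 158 mm, sides at ±200 mm, floor at about 11 mm. I lower the urn and release it.

{"api": "send_rows", "payload": {
  "moves": [
    [0.01, 0.003, 0.1, 0, 0, 0],
    [0.01, 0.003, 0.25, 0, 0, 0],
    [0.01, 0.003, 0.4, 0, 0, 0],
    [0.01, 0.003, 0.52, 0, 0, 0],
    [0.01, 0.003, 0.62, 0, 0, 0],
    [0.01, 0.003, 0.68, 0, 0, 0],
    [0.01, 0.003, 0.71, 0, 0, 0],
    [0.01, 0.003, 0.73, 0, 0, 0],
    [0.01, 0.003, 0.744, 0, 0, 0],
    [0.01, 0.003, 0.744, 0, 0, 0],
    [0.01, 0.003, 0.744, 0, 0, 0]
  ]
}}

```text
time_s: 18.6
position: [0.516, 0.3225, 0.0464]
tcp_rot: [[-0.118, 0.993, 0.001], [0.993, 0.118, 0.001], [0.001, 0.001, -1.0]]
force: [-0.8, 1.3, -3.4]
opening: 0.482
grasp_force: 30.0
```

{"api": "send_rows", "payload": {
  "moves": [
    [0, 0, 0, 0, 0, 0],
    [0, 0, 0, 0, 0, 0],
    [0, 0, 0, 0, 0, 0],
    [0, 0, 0, 0, 0, 0]
  ],
  "grip": 0.8
}}

```text
time_s: 19.0
position: [0.5158, 0.3225, 0.046]
tcp_rot: [[-0.118, 0.993, 0.0], [0.993, 0.118, 0.001], [0.001, 0.0, -1.0]]
force: [-0.4, 1.1, 0.2]
opening: 0.748
grasp_force: 0.0
```

{"api": "send_rows", "payload": {
  "moves": [
    [0, 0, -0.05, 0, 0, 0],
    [0, 0, -0.15, 0, 0, 0],
    [0, 0, -0.3, 0, 0, 0],
    [0, 0, -0.5, 0, 0, 0],
    [0, 0, -0.7, 0, 0, 0],
    [0, 0, -0.8, 0, 0, 0],
    [0, 0, -0.85, 0, 0, 0]
  ]
}}

```text
time_s: 19.7
position: [0.517, 0.3227, 0.2626]
tcp_rot: [[-0.118, 0.993, 0.006], [0.993, 0.118, 0.003], [0.003, 0.006, -1.0]]
force: [0.9, 0.1, -0.2]
opening: 0.803
grasp_force: 0.0
```

```bash
python3 to.py .4414 -.4222 .2 112.9
python3 - <<'E'
from h import *
s,p,d=snap('top','t2');a,_,d0=load('top','t1') if 0 else (0,0,np.load('pics/t1.npz')['d'])
C=cam('top');v,u=np.mgrid[0:480,0:640];P=depthpts(C,np.c_[u.ravel(),v.ravel()],d).reshape(480,640,3)
for k,g in {'shrine':(.5752,-.421),'drum':(.4414,-.4222),'urn':(.5147,.3208)}.items():
    m=(np.hypot(P[:,:,0]-g[0],P[:,:,1]-g[1])<.06)&(P[:,:,2]>.04)&(P[:,:,2]<.12);print(k,m.sum(),P[m].mean(0).round(4))
P=depthpts(C,np.c_[u.ravel(),v.ravel()],d0).reshape(480,640,3)
for k,g in {'shrine':(.5752,-.421),'drum':(.4414,-.4222)}.items():
    m=(np.hypot(P[:,:,0]-g[0],P[:,:,1]-g[1])<.06)&(P[:,:,2]>.04)&(P[:,:,2]<.12);print('old',k,m.sum(),P[m].mean(0).round(4))
E
```

```text
t 19.7 pos [0.517  0.3227 0.2626] yaw 96.76 row [-2.924 -0.652  0.238] [ 0.004 -0.001 -0.179] F [ 0.9  0.1 -0.2] j1,j6 21.4 14.7
shrine 279 [ 0.5717 -0.4176  0.0699]
drum 231 [ 0.4397 -0.4205  0.0597]
urn 251 [0.5128 0.3186 0.0697]
old shrine 91 [ 0.5657 -0.4324  0.0703]
old drum 233 [ 0.4396 -0.4204  0.0597]
```

{"api": "send_rows", "payload": {
  "moves": [
    [-0.15, -0.03, 0, 0, 0, 0],
    [-0.33, -0.07, 0, 0, 0, 0],
    [-0.51, -0.11, 0, 0, 0, 0],
    [-0.69, -0.15, 0, 0, 0, 0],
    [-0.87, -0.19, 0, 0, 0, 0],
    [-1, -0.22, 0, 0, 0, 0]
  ],
  "grip": 1
}}

```text
time_s: 20.35
position: [0.4885, 0.0651, 0.2561]
tcp_rot: [[-0.116, 0.993, -0.005], [0.993, 0.116, 0.001], [0.001, -0.005, -1.0]]
force: [0.1, 0.7, 0.3]
opening: 0.999
grasp_force: 0.0
```

{"api": "send_rows", "payload": {
  "moves": [
    [-0.18, -0.04, 0, 0, 0, 0],
    [-0.36, -0.08, 0, 0, 0, 0],
    [-0.54, -0.12, 0, 0, 0, 0],
    [-0.72, -0.16, 0, 0, 0, 0],
    [-0.9, -0.2, 0, 0, 0, 0],
    [-1, -0.22, 0, 0, 0, 0]
  ]
}}

```text
time_s: 20.95
position: [0.4638, -0.1902, 0.256]
tcp_rot: [[-0.115, 0.993, -0.004], [0.993, 0.115, 0.002], [0.002, -0.003, -1.0]]
force: [0.8, 1.3, -0.4]
opening: 0.998
grasp_force: 0.0
```

{"api": "send_rows", "payload": {
  "moves": [
    [-0.18, -0.04, 0, 0, 0, -0.06],
    [-0.36, -0.08, 0, 0, 0, -0.12],
    [-0.54, -0.12, 0, 0, 0, -0.179],
    [-0.72, -0.16, 0.1, 0, 0, -0.179],
    [-0.9, -0.2, 0.2, 0, 0, -0.179],
    [-0.924, -0.212, 0.4, 0, 0, -0.179],
    [-0.924, -0.212, 0.5, 0, 0, -0.179],
    [-0.924, -0.212, 0.5, 0, 0, -0.179],
    [-0.924, -0.212, 0.5, 0, 0, -0.179]
  ]
}}

```text
time_s: 21.85
position: [0.439, -0.422, 0.1313]
tcp_rot: [[-0.388, 0.921, -0.003], [0.921, 0.388, 0.004], [0.004, -0.001, -1.0]]
force: [-0.3, 0.2, 0.4]
opening: 1.001
grasp_force: 0.0
```

```bash
python3 to.py .4414 -.4222 .031 112.9
```

```text
t 21.85 pos [ 0.439  -0.422   0.1313] yaw 112.86 row [-0.006  0.009  0.401] [-0.001 -0.003 -0.   ] F [-0.3  0.2  0.4] j1,j6 -54.4 -77.2
```

{"api": "send_rows", "payload": {
  "moves": [
    [-0.006, 0.009, 0.1, 0, 0, 0],
    [-0.006, 0.009, 0.22, 0, 0, 0],
    [-0.006, 0.009, 0.32, 0, 0, 0],
    [-0.006, 0.009, 0.38, 0, 0, 0],
    [-0.006, 0.009, 0.402, 0, 0, 0],
    [-0.006, 0.009, 0.402, 0, 0, 0]
  ]
}}

```text
time_s: 22.45
position: [0.4426, -0.4235, 0.0326]
tcp_rot: [[-0.389, 0.921, -0.0], [0.921, 0.389, 0.0], [0.0, -0.0, -1.0]]
force: [-0.5, 0.3, -0.6]
opening: 1.0
grasp_force: 0.0
```

{"api": "send_rows", "payload": {
  "moves": [
    [0, 0, 0, 0, 0, 0],
    [0, 0, 0, 0, 0, 0],
    [0, 0, 0, 0, 0, 0],
    [0, 0, 0, 0, 0, 0],
    [0, 0, 0, 0, 0, 0],
    [0, 0, 0, 0, 0, 0],
    [0, 0, 0, 0, 0, 0],
    [0, 0, 0, 0, 0, 0],
    [0, 0, 0, 0, 0, 0],
    [0, 0, 0, 0, 0, 0]
  ],
  "grip": 0
}}

```text
time_s: 23.45
position: [0.4418, -0.4235, 0.0321]
tcp_rot: [[-0.389, 0.921, -0.001], [0.921, 0.389, 0.001], [0.001, -0.001, -1.0]]
force: [-3.1, -0.7, 3.0]
opening: 0.511
grasp_force: 29.6
```

{"api": "send_rows", "payload": {
  "moves": [
    [0, 0, -0.1, 0, 0, 0],
    [0, 0, -0.25, 0, 0, 0],
    [0, 0, -0.4, 0, 0, 0],
    [0, 0, -0.55, 0, 0, 0],
    [0, 0, -0.7, 0, 0, 0],
    [0, 0, -0.8, 0, 0, 0]
  ]
}}

```text
time_s: 24.05
position: [0.4431, -0.4234, 0.2339]
tcp_rot: [[-0.389, 0.921, 0.001], [0.921, 0.389, -0.0], [-0.001, 0.001, -1.0]]
force: [0.8, -0.7, -3.4]
opening: 0.507
grasp_force: 29.9
```

```bash
python3 to.py .6021 .3312 .231 96.8
python3 - <<'E'
from h import *
print(np.array([.5253,.2314])+.09*np.array([-.1184,.993])-np.array([[-.088],[.088]])*np.array([.993,.1184]))
E
```

```text
t 24.05 pos [ 0.4431 -0.4234  0.2339] yaw 112.87 row [2.534 1.759 0.011] [0.001 0.    0.179] F [ 0.8 -0.7 -3.4] j1,j6 -54.2 -77.0
[[0.602028  0.3311892]
 [0.42726   0.3103508]]
```

{"api": "send_rows", "payload": {
  "moves": [
    [0.06, 0.042, 0, 0, 0, 0.03],
    [0.16, 0.11, 0, 0, 0, 0.06],
    [0.27, 0.187, 0, 0, 0, 0.09],
    [0.38, 0.264, 0, 0, 0, 0.12],
    [0.49, 0.34, 0, 0, 0, 0.15],
    [0.6, 0.416, 0, 0, 0, 0.179],
    [0.71, 0.493, 0, 0, 0, 0.179],
    [0.82, 0.569, 0, 0, 0, 0.179],
    [0.9, 0.625, 0, 0, 0, 0.179]
  ]
}}

```text
time_s: 24.95
position: [0.4985, -0.1524, 0.2311]
tcp_rot: [[-0.118, 0.993, -0.002], [0.993, 0.118, 0.003], [0.004, -0.002, -1.0]]
force: [0.5, 0.0, -3.4]
opening: 0.511
grasp_force: 29.9
```

```bash
python3 to.py .602 .3312 .231 96.8
```

```text
t 24.95 pos [ 0.4985 -0.1524  0.2311] yaw 96.8 row [1.872 0.64  0.006] [-0.001 -0.002  0.   ] F [ 0.5  0.  -3.4] j1,j6 -29.4 -36.2
```

{"api": "send_rows", "payload": {
  "moves": [
    [0.1, 0.034, 0, 0, 0, 0],
    [0.22, 0.075, 0, 0, 0, 0],
    [0.34, 0.116, 0, 0, 0, 0],
    [0.46, 0.157, 0, 0, 0, 0],
    [0.58, 0.198, 0, 0, 0, 0],
    [0.7, 0.239, 0, 0, 0, 0],
    [0.82, 0.28, 0, 0, 0, 0],
    [0.94, 0.321, 0, 0, 0, 0]
  ]
}}

```text
time_s: 25.75
position: [0.5504, 0.0893, 0.2312]
tcp_rot: [[-0.118, 0.993, -0.003], [0.993, 0.118, 0.002], [0.002, -0.003, -1.0]]
force: [-0.1, -0.1, -2.8]
opening: 0.513
grasp_force: 29.9
```

{"api": "send_rows", "payload": {
  "moves": [
    [0.12, 0.041, 0, 0, 0, 0],
    [0.24, 0.082, 0, 0, 0, 0],
    [0.36, 0.123, 0, 0, 0, 0],
    [0.48, 0.164, 0, 0, 0, 0],
    [0.6, 0.205, 0, 0, 0, 0],
    [0.72, 0.246, 0, 0, 0, 0],
    [0.84, 0.287, 0, 0, 0, 0],
    [0.91, 0.31, 0, 0, 0, 0],
    [0.932, 0.319, 0, 0, 0, 0],
    [0.932, 0.319, 0, 0, 0, 0],
    [0.932, 0.319, 0, 0, 0, 0]
  ]
}}

```text
time_s: 26.85
position: [0.6021, 0.3272, 0.2316]
tcp_rot: [[-0.117, 0.993, -0.003], [0.993, 0.117, -0.0], [0.0, -0.003, -1.0]]
force: [-0.4, -0.0, -2.8]
opening: 0.509
grasp_force: 29.9
```

```bash
python3 to.py .602 .3312 .0455 96.8
```

```text
t 26.85 pos [0.6021 0.3272 0.2316] yaw 96.73 row [0.016 0.004 0.744] [-0.002 -0.    -0.001] F [-0.4 -0.  -2.8] j1,j6 19.2 12.4
```

{"api": "send_rows", "payload": {
  "moves": [
    [0.012, 0.002, 0.1, 0, 0, 0],
    [0.012, 0.002, 0.25, 0, 0, 0],
    [0.012, 0.002, 0.4, 0, 0, 0],
    [0.012, 0.002, 0.52, 0, 0, 0],
    [0.012, 0.002, 0.62, 0, 0, 0],
    [0.012, 0.002, 0.68, 0, 0, 0],
    [0.012, 0.002, 0.71, 0, 0, 0],
    [0.012, 0.002, 0.73, 0, 0, 0],
    [0.012, 0.002, 0.747, 0, 0, 0],
    [0.012, 0.002, 0.747, 0, 0, 0],
    [0.012, 0.002, 0.747, 0, 0, 0]
  ]
}}

```text
time_s: 27.95
position: [0.6033, 0.3316, 0.0466]
tcp_rot: [[-0.118, 0.993, 0.001], [0.993, 0.118, 0.001], [0.001, 0.001, -1.0]]
force: [-0.7, 0.8, -3.7]
opening: 0.511
grasp_force: 29.9
```

{"api": "send_rows", "payload": {
  "moves": [
    [0, 0, 0, 0, 0, 0],
    [0, 0, 0, 0, 0, 0],
    [0, 0, 0, 0, 0, 0],
    [0, 0, 0, 0, 0, 0]
  ],
  "grip": 0.8
}}

```text
time_s: 28.35
position: [0.6032, 0.3315, 0.0463]
tcp_rot: [[-0.118, 0.993, 0.0], [0.993, 0.118, 0.001], [0.001, 0.0, -1.0]]
force: [-0.1, 0.4, 0.2]
opening: 0.77
grasp_force: 0.0
```

{"api": "send_rows", "payload": {
  "moves": [
    [0, 0, -0.05, 0, 0, 0],
    [0, 0, -0.15, 0, 0, 0],
    [0, 0, -0.3, 0, 0, 0],
    [0, 0, -0.5, 0, 0, 0],
    [0, 0, -0.7, 0, 0, 0],
    [0, 0, -0.8, 0, 0, 0],
    [0, 0, -0.85, 0, 0, 0]
  ]
}}

```text
time_s: 29.05
position: [0.6044, 0.3318, 0.2634]
tcp_rot: [[-0.118, 0.993, 0.006], [0.993, 0.118, 0.004], [0.003, 0.007, -1.0]]
force: [0.6, 0.0, -1.3]
opening: 0.8
grasp_force: 0.0
```

```bash
python3 to.py .5752 -.421 .2 70.2
python3 - <<'E'
from h import *
s,p,d=snap('top','t3')
C=cam('top');v,u=np.mgrid[0:480,0:640];P=depthpts(C,np.c_[u.ravel(),v.ravel()],d).reshape(480,640,3)
for k,g in {'shrine':(.5752,-.421),'drum':(.602,.3312),'urn':(.5147,.3208)}.items():
    m=(np.hypot(P[:,:,0]-g[0],P[:,:,1]-g[1])<.043)&(P[:,:,2]>.045)&(P[:,:,2]<.12);print(k,m.sum(),P[m].mean(0).round(4))
E
```

```text
t 29.05 pos [0.6044 0.3318 0.2634] yaw 96.76 row [-2.977 -0.472  0.242] [ 0.004 -0.003  0.295] F [ 0.6  0.  -1.3] j1,j6 19.5 12.7
shrine 269 [ 0.5721 -0.4181  0.071 ]
drum 242 [0.6002 0.3333 0.0706]
urn 190 [0.5131 0.3203 0.0788]
```

{"api": "send_rows", "payload": {
  "moves": [
    [-0.15, -0.024, 0, 0, 0, 0],
    [-0.33, -0.052, 0, 0, 0, 0],
    [-0.51, -0.081, 0, 0, 0, 0],
    [-0.69, -0.109, 0, 0, 0, 0],
    [-0.87, -0.138, 0, 0, 0, 0],
    [-1, -0.159, 0, 0, 0, 0]
  ],
  "grip": 1
}}

```text
time_s: 29.7
position: [0.5912, 0.0755, 0.2559]
tcp_rot: [[-0.116, 0.993, -0.005], [0.993, 0.116, 0.0], [0.001, -0.005, -1.0]]
force: [-0.0, 1.1, -0.5]
opening: 0.994
grasp_force: 0.0
```

{"api": "send_rows", "payload": {
  "moves": [
    [-0.18, -0.029, 0, 0, 0, 0],
    [-0.36, -0.057, 0, 0, 0, 0],
    [-0.54, -0.086, 0, 0, 0, 0],
    [-0.72, -0.114, 0, 0, 0, 0],
    [-0.9, -0.143, 0, 0, 0, 0],
    [-1, -0.159, 0, 0, 0, 0]
  ]
}}

```text
time_s: 30.3
position: [0.5813, -0.178, 0.2557]
tcp_rot: [[-0.115, 0.993, -0.004], [0.993, 0.115, 0.001], [0.002, -0.004, -1.0]]
force: [1.5, -0.1, -0.0]
opening: 0.998
grasp_force: 0.0
```

{"api": "send_rows", "payload": {
  "moves": [
    [-0.18, -0.029, 0, 0, 0, 0.07],
    [-0.36, -0.057, 0, 0, 0, 0.14],
    [-0.54, -0.086, 0, 0, 0, 0.21],
    [-0.72, -0.114, 0, 0, 0, 0.28],
    [-0.9, -0.143, 0.1, 0, 0, 0.295],
    [-0.977, -0.154, 0.3, 0, 0, 0.295],
    [-0.977, -0.154, 0.45, 0, 0, 0.295],
    [-0.977, -0.154, 0.45, 0, 0, 0.295],
    [-0.977, -0.154, 0.45, 0, 0, 0.295]
  ]
}}

```text
time_s: 31.2
position: [0.5722, -0.4206, 0.1432]
tcp_rot: [[0.339, 0.941, -0.004], [0.941, -0.339, 0.004], [0.003, -0.005, -1.0]]
force: [0.3, -0.8, 1.2]
opening: 0.999
grasp_force: 0.0
```

```bash
python3 to.py .5752 -.421 .031 70.2
python3 - <<'E'
from h import *
for n in ('scene',):
    s,p,d=snap(n,'s4');z=np.load('pics/s1.npz');uv=proj(cam(n),[[.5752,-.421,.02]])[0].astype(int);print(uv)
    a,b=[q[uv[1]-25:uv[1]+25,uv[0]-25:uv[0]+25] for q in(z['p'],p)];cv2.imwrite('pics/cmp.png',cv2.resize(np.hstack([a,b]),None,fx=6,fy=6)[:,:,::-1])
E
```

```text
t 31.2 pos [ 0.5722 -0.4206  0.1432] yaw 70.2 row [0.001 0.014 0.449] [-0.003 -0.002 -0.   ] F [ 0.3 -0.8  1.2] j1,j6 -45.3 -25.5
[229 364]
```

{"api": "send_rows", "payload": {
  "moves": [
    [-0.003, 0.006, 0, 0, 0, 0],
    [-0.003, 0.006, 0.1, 0, 0, 0],
    [-0.003, 0.006, 0.22, 0, 0, 0],
    [-0.003, 0.006, 0.32, 0, 0, 0],
    [-0.003, 0.006, 0.4, 0, 0, 0],
    [-0.003, 0.006, 0.447, 0, 0, 0],
    [-0.003, 0.006, 0.447, 0, 0, 0]
  ],
  "grip": 0.75
}}

```text
time_s: 31.95
position: [0.5744, -0.4224, 0.0335]
tcp_rot: [[0.338, 0.941, -0.001], [0.941, -0.338, 0.001], [0.0, -0.001, -1.0]]
force: [-0.3, 0.6, 0.4]
opening: 0.748
grasp_force: 0.0
```

{"api": "send_rows", "payload": {
  "moves": [
    [0, 0, 0, 0, 0, 0],
    [0, 0, 0, 0, 0, 0],
    [0, 0, 0, 0, 0, 0],
    [0, 0, 0, 0, 0, 0],
    [0, 0, 0, 0, 0, 0],
    [0, 0, 0, 0, 0, 0],
    [0, 0, 0, 0, 0, 0],
    [0, 0, 0, 0, 0, 0]
  ],
  "grip": 0
}}

```text
time_s: 32.75
position: [0.5743, -0.4232, 0.0343]
tcp_rot: [[0.339, 0.941, -0.001], [0.941, -0.339, 0.0], [-0.0, -0.001, -1.0]]
force: [-1.9, 1.6, 4.9]
opening: 0.457
grasp_force: 30.0
```

{"api": "send_rows", "payload": {
  "moves": [
    [0, 0, -0.1, 0, 0, 0],
    [0, 0, -0.25, 0, 0, 0],
    [0, 0, -0.4, 0, 0, 0],
    [0, 0, -0.55, 0, 0, 0],
    [0, 0, -0.7, 0, 0, 0],
    [0, 0, -0.8, 0, 0, 0]
  ]
}}

```text
time_s: 33.35
position: [0.5746, -0.4231, 0.2349]
tcp_rot: [[0.339, 0.941, 0.0], [0.941, -0.339, 0.0], [0.0, 0.0, -1.0]]
force: [-0.0, -1.0, -3.7]
opening: 0.456
grasp_force: 30.0
```

```bash
python3 to.py .4273 .3104 .231 96.8
```

```text
t 33.35 pos [ 0.5746 -0.4231  0.2349] yaw 70.2 row [ 2.561 -1.548  0.015] [ 0.    -0.    -0.296] F [-0.  -1.  -3.7] j1,j6 -45.3 -25.5
```

{"api": "send_rows", "payload": {
  "moves": [
    [0.06, -0.036, 0, 0, 0, -0.04],
    [0.16, -0.097, 0, 0, 0, -0.08],
    [0.27, -0.163, 0, 0, 0, -0.12],
    [0.38, -0.23, 0, 0, 0, -0.16],
    [0.49, -0.296, 0, 0, 0, -0.2],
    [0.6, -0.363, 0, 0, 0, -0.24],
    [0.71, -0.429, 0, 0, 0, -0.28],
    [0.82, -0.496, 0, 0, 0, -0.296],
    [0.9, -0.544, 0, 0, 0, -0.296]
  ]
}}

```text
time_s: 34.25
position: [0.5208, -0.1624, 0.2321]
tcp_rot: [[-0.12, 0.993, -0.004], [0.993, 0.12, 0.004], [0.004, -0.004, -1.0]]
force: [0.0, 0.4, -3.6]
opening: 0.457
grasp_force: 30.0
```

```bash
python3 to.py .4273 .3104 .231 96.8
```

```text
t 34.25 pos [ 0.5208 -0.1624  0.2321] yaw 96.9 row [ 1.922 -0.144  0.013] [-0.003 -0.003  0.001] F [ 0.   0.4 -3.6] j1,j6 -29.1 -36.0
```

{"api": "send_rows", "payload": {
  "moves": [
    [0.1, -0.007, 0, 0, 0, 0],
    [0.22, -0.016, 0, 0, 0, 0],
    [0.34, -0.025, 0, 0, 0, 0],
    [0.46, -0.034, 0, 0, 0, 0],
    [0.58, -0.043, 0, 0, 0, 0],
    [0.7, -0.052, 0, 0, 0, 0],
    [0.82, -0.061, 0, 0, 0, 0],
    [0.94, -0.07, 0, 0, 0, 0]
  ]
}}

```text
time_s: 35.05
position: [0.476, 0.0673, 0.2328]
tcp_rot: [[-0.119, 0.993, -0.003], [0.993, 0.119, 0.001], [0.002, -0.003, -1.0]]
force: [0.7, 0.4, -3.6]
opening: 0.461
grasp_force: 30.0
```

{"api": "send_rows", "payload": {
  "moves": [
    [0.12, -0.009, 0, 0, 0, 0],
    [0.24, -0.018, 0, 0, 0, 0],
    [0.36, -0.027, 0, 0, 0, 0],
    [0.48, -0.036, 0, 0, 0, 0],
    [0.6, -0.045, 0, 0, 0, 0],
    [0.72, -0.054, 0, 0, 0, 0],
    [0.84, -0.063, 0, 0, 0, 0],
    [0.94, -0.07, 0, 0, 0, 0],
    [0.972, -0.074, 0, 0, 0, 0],
    [0.972, -0.074, 0, 0, 0, 0],
    [0.972, -0.074, 0, 0, 0, 0]
  ]
}}

```text
time_s: 36.15
position: [0.4295, 0.3042, 0.2334]
tcp_rot: [[-0.119, 0.993, -0.002], [0.993, 0.119, -0.001], [-0.0, -0.002, -1.0]]
force: [-0.3, -0.8, -4.2]
opening: 0.459
grasp_force: 30.0
```

```bash
python3 to.py .4273 .3104 .0475 96.8
```

```text
t 36.15 pos [0.4295 0.3042 0.2334] yaw 96.85 row [ 0.026 -0.004  0.744] [-0.002  0.     0.001] F [-0.3 -0.8 -4.2] j1,j6 23.1 16.3
```

{"api": "send_rows", "payload": {
  "moves": [
    [0.02, -0.006, 0.1, 0, 0, 0],
    [0.02, -0.006, 0.25, 0, 0, 0],
    [0.02, -0.006, 0.4, 0, 0, 0],
    [0.02, -0.006, 0.52, 0, 0, 0],
    [0.02, -0.006, 0.62, 0, 0, 0],
    [0.02, -0.006, 0.68, 0, 0, 0],
    [0.02, -0.006, 0.71, 0, 0, 0],
    [0.02, -0.006, 0.73, 0, 0, 0],
    [0.02, -0.006, 0.744, 0, 0, 0],
    [0.02, -0.006, 0.744, 0, 0, 0],
    [0.02, -0.006, 0.744, 0, 0, 0]
  ]
}}

```text
time_s: 37.25
position: [0.4281, 0.3102, 0.0487]
tcp_rot: [[-0.119, 0.993, 0.0], [0.993, 0.119, 0.001], [0.001, 0.0, -1.0]]
force: [0.7, -0.8, -4.8]
opening: 0.453
grasp_force: 30.0
```

{"api": "send_rows", "payload": {
  "moves": [
    [0, 0, 0, 0, 0, 0],
    [0, 0, 0, 0, 0, 0],
    [0, 0, 0, 0, 0, 0],
    [0, 0, 0, 0, 0, 0]
  ],
  "grip": 0.75
}}

```text
time_s: 37.65
position: [0.428, 0.3102, 0.0485]
tcp_rot: [[-0.119, 0.993, -0.0], [0.993, 0.119, 0.001], [0.001, 0.0, -1.0]]
force: [-0.8, -0.5, -0.4]
opening: 0.708
grasp_force: 0.0
```

{"api": "send_rows", "payload": {
  "moves": [
    [0, 0, -0.05, 0, 0, 0],
    [0, 0, -0.15, 0, 0, 0],
    [0, 0, -0.3, 0, 0, 0],
    [0, 0, -0.5, 0, 0, 0],
    [0, 0, -0.7, 0, 0, 0],
    [0, 0, -0.8, 0, 0, 0],
    [0, 0, -0.85, 0, 0, 0]
  ]
}}

```text
time_s: 38.35
position: [0.4291, 0.3105, 0.2651]
tcp_rot: [[-0.119, 0.993, 0.006], [0.993, 0.119, 0.004], [0.003, 0.006, -1.0]]
force: [1.1, 0.4, 0.2]
opening: 0.75
grasp_force: 0.0
```

{"api": "send_rows", "payload": {
  "moves": [
    [-0.18, 0, 0, 0, 0, 0],
    [-0.36, 0.1, 0, 0, 0, 0],
    [-0.54, 0.2, 0, 0, 0, 0],
    [-0.72, 0.25, 0, 0, 0, 0],
    [-0.8, 0.3, -0.05, 0, 0, 0],
    [-0.8, 0.36, -0.1, 0, 0, 0],
    [-0.8, 0.36, -0.1, 0, 0, 0],
    [-0.8, 0.36, -0.1, 0, 0, 0]
  ]
}}

```text
time_s: 39.15
position: [0.5403, 0.1221, 0.2855]
tcp_rot: [[-0.119, 0.993, -0.001], [0.993, 0.119, 0.001], [0.001, -0.001, -1.0]]
force: [0.0, -0.3, -0.9]
opening: 0.75
grasp_force: 0.0
```

```bash
python3 to.py .5 .1 .25 96.8
python3 - <<'E'
from meas import *
s,p,d=snap('wrist','w6');snap('top','t4')
measure('w6',{'shrine':(.4273,.3104),'urn':(.5147,.3208),'drum':(.602,.3312)})
cv2.imwrite('pics/w6c.png',p[:,:,::-1][:300])
E
```

```text
t 39.15 pos [0.5403 0.1221 0.2855] yaw 96.85 row [-0.069 -0.17   0.142] [-0.001 -0.001  0.001] F [ 0.  -0.3 -0.9] j1,j6 1.1 -5.7
w6 shrine 8304 ztop 0.0958 plinth z 0.0267
  figure [429.4 309.   47.5  41.9   7.3] circ [429.6 307.7]
  plinth [428.3 298.6 122.8 100.2   7. ]
  low 4386 [0.4334 0.2956 0.0113]
w6 urn 8478 ztop 0.0841 plinth z 0.0267
  figure [517.8 316.2  42.3  31.1   6.7] circ [517.3 321.4]
  plinth [516.1 309.2 123.6 100.2   6.7]
  low 4786 [0.5148 0.3075 0.0113]
w6 drum 8235 ztop 0.0722 plinth z 0.0267
  figure [603.8 327.9  47.5  36.7   5.8] circ [603.4 333. ]
  plinth [603.5 319.6 123.5 100.2   6.6]
  low 4459 [0.6008 0.3158 0.0113]
```

View pics/w6c.png

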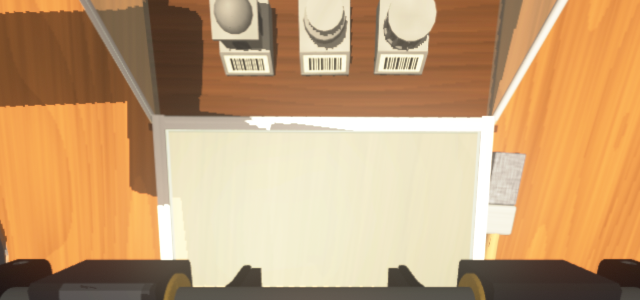

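All three stand upright with their labels toward the flap: shrine label at px (248,64), urn (325,64), drum (402,63). Next I get the label positions and the scanner's pose.

Run:
```python
from meas import *
C,p,d=load('wrist','w6')
print('labels',onz(C,[(248,64),(325,64),(402,63)],.0275))
h=np.array([.5253,.2314]);a=np.radians(6.8)
P=onz(C,[(248,64),(325,64),(402,63)],.0275)[:,:2]-h;print('case',P@np.array([-np.sin(a),np.cos(a)]),P@np.array([-np.cos(a),-np.sin(a)]))
for n,t in (('wrist','w3'),('wrist','w4'),('top','t4')):
    C,p,d=load(n,t);H=258 if n=='wrist' else 480;v,u=np.mgrid[0:H,0:640]
    Q=depthpts(C,np.c_[u.ravel(),v.ravel()],d);g=p[:H].reshape(-1,3).astype(int)
    m=(Q[:,0]>.45)&(Q[:,0]<.7)&(Q[:,1]>-.25)&(Q[:,1]<-.08)
    k=m&(Q[:,2]>.062)&(Q[:,2]<.075)&(g.max(1)<90)
    r=cv2.minAreaRect((Q[k][:,:2]*1e3).astype(np.float32));print(t,'handle',k.sum(),np.round([*r[0],*r[1],r[2]],1),'z',np.percentile(Q[k][:,2],[5,50,95]))
    k=m&(Q[:,2]>.004)&(Q[:,2]<.0125);r=cv2.minAreaRect((Q[k][:,:2]*1e3).astype(np.float32));print('  plate',k.sum(),np.round([*r[0],*r[1],r[2]],1))
```

```text
labels [[0.4341 0.2783 0.0275]
 [0.5217 0.2888 0.0275]
 [0.6091 0.3003 0.0275]]
case [0.0574 0.0574 0.0584] [ 0.085  -0.0032 -0.0914]
w3 handle 2719 [ 556.4 -164.4  126.5   34.2    8.4] z [0.0635 0.0663 0.0678]
  plate 2452 [ 570.4 -178.8  163.1   35.8    9.2]
w4 handle 1542 [ 540.7 -167.4   96.7   32.6    9. ] z [0.0633 0.0665 0.068 ]
  plate 1876 [ 546.7 -165.6  119.    69.3    8.9]
t4 handle 417 [ 566.1 -159.5  150.4   45.7   14.9] z [0.0632 0.0678 0.0726]
  plate 733 [ 574.8 -164.9  249.4  169.4    0.1]
```

{"api": "send_rows", "payload": {
  "moves": [
    [-0.1, 0, 0, 0, 0, 0.09],
    [-0.2, 0, 0, 0, 0, 0.18],
    [-0.3, 0, 0, 0, 0, 0.27],
    [-0.4, 0, 0, 0, 0, 0.36],
    [-0.5, 0, 0, 0, 0, 0.45],
    [-0.6, 0, 0, 0, 0, 0.54],
    [-0.7, 0, 0, 0, 0, 0.63],
    [-0.8, 0, 0, 0, 0, 0.72],
    [-0.9, 0, 0, 0, 0, 0.81],
    [-1, 0, 0, 0, 0, 0.9],
    [-1, 0, 0, 0, 0, 0.979],
    [-1, 0, 0, 0, 0, 0.979]
  ]
}}

```text
time_s: 40.45
position: [0.5698, -0.1258, 0.2842]
tcp_rot: [[0.988, 0.152, -0.003], [0.152, -0.988, 0.002], [-0.003, -0.002, -1.0]]
force: [-0.4, 0.5, 0.3]
opening: 0.75
grasp_force: 0.0
```

```bash
python3 to.py .46 -.18 .285 8.7
```

```text
t 40.45 pos [ 0.5698 -0.1258  0.2842] yaw 8.74 row [-0.467  0.148 -0.002] [-0.001  0.002  0.   ] F [-0.4  0.5  0.3] j1,j6 -23.4 57.8
```

{"api": "send_rows", "payload": {
  "moves": [
    [-0.17, 0.05, 0, 0, 0, 0],
    [-0.34, 0.1, 0, 0, 0, 0],
    [-0.467, 0.148, 0, 0, 0, 0],
    [-0.467, 0.148, 0, 0, 0, 0],
    [-0.467, 0.148, 0, 0, 0, 0]
  ]
}}

```text
time_s: 40.95
position: [0.4607, -0.1797, 0.2853]
tcp_rot: [[0.988, 0.153, -0.001], [0.153, -0.988, 0.001], [-0.0, -0.001, -1.0]]
force: [0.3, -0.5, 0.2]
opening: 0.748
grasp_force: 0.0
```

```bash
python3 - <<'E'
from meas import *
s,p,d=snap('wrist','w7');P,q=pts('w7');Q=P.reshape(-1,3);g=q.reshape(-1,3).astype(int)
m=(Q[:,0]>.45)&(Q[:,0]<.75)&(Q[:,1]>-.25)&(Q[:,1]<-.08)
for lo,hi,n in((.058,.075,'handle+'),(.005,.012,'plate'),(.03,.054,'mid')):
    k=m&(Q[:,2]>lo)&(Q[:,2]<hi);r=cv2.minAreaRect((Q[k][:,:2]*1e3).astype(np.float32));print(n,k.sum(),np.round([*r[0],*r[1],r[2]],1))
k=m&(Q[:,2]>.062)&(Q[:,2]<.072)
a=np.radians(8.7);o=np.array([.5575,-.1642]);L=(Q[:,:2]-o)@np.array([[np.cos(a),-np.sin(a)],[np.sin(a),np.cos(a)]])*1e3
for x in range(-70,110,10):
    kk=m&(abs(L[:,0]-x)<3)&(Q[:,2]>.061);print(x,kk.sum(),np.percentile(L[kk,1],[3,97]).round(1) if kk.sum()>3 else '',np.median(Q[kk,2]).round(4) if kk.any() else '')
cv2.imwrite('pics/w7c.png',p[:262,100:540,::-1])
E
python3 to.py .5723 -.1619 .035 8.7
```

```text
handle+ 5579 [ 573.8 -161.5  161.8   61.7    9.3]
plate 2118 [ 557.6 -164.   138.6   69.8    9. ]
mid 1480 [ 593.  -158.   161.8   65.4    9.2]
-70 0  
-60 171 [-15.6  15. ] 0.0663
-50 177 [-16.3  14.9] 0.0667
-40 173 [-15.4  14.8] 0.0668
-30 867 [-10.8  10.2] 0.4461
-20 184 [-15.7  15.8] 0.0667
-10 158 [-16.1  16. ] 0.0667
0 184 [-15.5  15.6] 0.0664
10 185 [-15.3  16. ] 0.0666
20 185 [-14.6  15.9] 0.0679
30 190 [-14.5  16.4] 0.0679
40 195 [-14.6  16.3] 0.068
50 204 [-14.3  17.2] 0.0665
60 191 [-14.5  16.1] 0.0662
70 210 [-25.3  26.5] 0.0627
80 397 [-28.1  30.1] 0.0688
90 222 [-26.2  27.2] 0.0631
100 0  
t 41.0 pos [ 0.4615 -0.1798  0.2853] yaw 8.85 row [ 0.449 -0.001  1.001] [-0.001  0.     0.002] F [-0.2  0.4  0.3] j1,j6 -34.3 46.9
```

View pics/w7c.png

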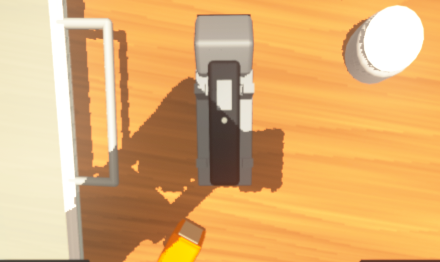

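The black scanner lies in its cradle at (224,130), with the cradle at (0.5576, -0.164) and yaw 9°. The orange one is at (185,240) and the tin at (393,40). I descend on the handle, 15 mm ahead of its middle.

{"api": "send_rows", "payload": {
  "moves": [
    [0.15, 0, 0.1, 0, 0, -0.002],
    [0.3, 0, 0.2, 0, 0, -0.002],
    [0.447, -0.001, 0.35, 0, 0, -0.002],
    [0.447, -0.001, 0.5, 0, 0, -0.002],
    [0.447, -0.001, 0.65, 0, 0, -0.002],
    [0.447, -0.001, 0.8, 0, 0, -0.002],
    [0.447, -0.001, 0.88, 0, 0, -0.002],
    [0.447, -0.001, 0.94, 0, 0, -0.002],
    [0.447, -0.001, 0.98, 0, 0, -0.002],
    [0.447, -0.001, 1, 0, 0, -0.002],
    [0.447, -0.001, 1, 0, 0, -0.002]
  ]
}}

```text
time_s: 42.1
position: [0.5716, -0.163, 0.035]
tcp_rot: [[0.988, 0.156, -0.001], [0.156, -0.988, 0.001], [-0.001, -0.001, -1.0]]
force: [-0.1, 0.3, 0.3]
opening: 0.749
grasp_force: 0.0
```

```bash
python3 to.py .5723 -.1617 .035 9.0
```

```text
t 42.1 pos [ 0.5716 -0.163   0.035 ] yaw 8.95 row [ 0.003 -0.005  0.   ] [-0.     0.    -0.001] F [-0.1  0.3  0.3] j1,j6 -26.7 54.4
```

{"api": "send_rows", "payload": {
  "moves": [
    [0.002, -0.004, 0, 0, 0, 0],
    [0.002, -0.004, 0, 0, 0, 0],
    [0.002, -0.004, 0, 0, 0, 0],
    [0.002, -0.004, 0, 0, 0, 0],
    [0.002, -0.004, 0, 0, 0, 0],
    [0.002, -0.004, 0, 0, 0, 0],
    [0.002, -0.004, 0, 0, 0, 0],
    [0.002, -0.004, 0, 0, 0, 0],
    [0.002, -0.004, 0, 0, 0, 0]
  ],
  "grip": 0
}}

```text
time_s: 43.0
position: [0.5717, -0.1622, 0.0354]
tcp_rot: [[0.988, 0.155, -0.001], [0.155, -0.988, 0.001], [-0.001, -0.001, -1.0]]
force: [-0.2, 0.4, 4.9]
opening: 0.388
grasp_force: 30.0
```

```bash
python3 to.py .5723 -.1617 .035 9.0
```

```text
t 43.0 pos [ 0.5717 -0.1622  0.0354] yaw 8.91 row [ 0.003 -0.001  0.001] [-0.     0.    -0.001] F [-0.2  0.4  4.9] j1,j6 -26.6 54.5
```

{"api": "send_rows", "payload": {
  "moves": [
    [0, 0, -0.04, 0, 0, 0],
    [0, 0, -0.1, 0, 0, 0],
    [0, 0, -0.2, 0, 0, 0],
    [0, 0, -0.34, 0, 0, 0],
    [0, 0, -0.5, 0, 0, 0],
    [0, 0, -0.66, 0, 0, 0],
    [0, 0, -0.7, 0, 0, 0],
    [0, 0, -0.7, 0, 0, 0]
  ]
}}

```text
time_s: 43.8
position: [0.5727, -0.1627, 0.2125]
tcp_rot: [[0.988, 0.155, 0.004], [0.155, -0.988, -0.001], [0.003, 0.002, -1.0]]
force: [0.6, -0.4, -2.1]
opening: 0.386
grasp_force: 30.0
```

```bash
python3 - <<'E'
from h import *
# scan poses: carving axis case (x,y); label 33 in front; z .0275 ; window 110 mm out
h=np.array([.5253,.2314]);a=np.radians(6.8);X=np.array([-np.sin(a),np.cos(a)])
for n,l in (('shrine',(.4341,.2783)),('urn',(.5217,.2888)),('drum',(.6091,.3003))):
    w=np.array(l)-X*.115*np.cos(np.radians(40));zw=.0275+.115*np.sin(np.radians(40))
    t=w-X*(.105-.015);print(n,t.round(4),round(zw+.029-.019,4))
E
python3 to.py .49 .1 .2 96.8
```

```text
shrine [0.4552 0.1015] 0.1114
urn [0.5428 0.112 ] 0.1114
drum [0.6302 0.1235] 0.1114
t 43.8 pos [ 0.5727 -0.1627  0.2125] yaw 8.92 row [-0.164 -1.089  0.047] [ 0.003 -0.001 -0.976] F [ 0.6 -0.4 -2.1] j1,j6 -26.6 54.5
```

{"api": "send_rows", "payload": {
  "moves": [
    [-0.03, -0.1, 0, 0, 0, -0.09],
    [-0.05, -0.2, 0, 0, 0, -0.18],
    [-0.08, -0.3, 0, 0, 0, -0.27],
    [-0.11, -0.4, 0, 0, 0, -0.36],
    [-0.14, -0.5, 0, 0, 0, -0.45],
    [-0.17, -0.6, 0, 0, 0, -0.54],
    [-0.2, -0.7, 0, 0, 0, -0.63],
    [-0.23, -0.8, 0, 0, 0, -0.72],
    [-0.26, -0.9, 0, 0, 0, -0.81],
    [-0.3, -0.95, 0, 0, 0, -0.9],
    [-0.3, -0.98, 0, 0, 0, -0.976],
    [-0.3, -1, 0, 0, 0, -0.976]
  ]
}}

```text
time_s: 45.0
position: [0.4568, 0.0739, 0.2086]
tcp_rot: [[-0.118, 0.993, -0.006], [0.993, 0.118, 0.001], [0.002, -0.006, -1.0]]
force: [-0.4, -0.7, -1.6]
opening: 0.386
grasp_force: 30.0
```

```bash
python3 to.py .4552 .1015 .1114 96.8
python3 - <<'E'
from meas import *
s,p,d=snap('wrist','w8');measure('w8',{'shrine':(.4285,.309),'urn':(.517,.32),'drum':(.604,.332)})
P,q=pts('w8');Q=(P.reshape(-1,3)-s['position'])@s['tcp_rot']*1e3
k=(abs(Q[:,1])<40)&(Q[:,0]>20)&(Q[:,0]<130)&(Q[:,2]<15)&(Q[:,2]>-80)
for x in range(20,110,10):
    kk=k&(abs(Q[:,0]-x)<4)
    if kk.sum()>5:print(x,kk.sum(),np.percentile(Q[kk,1],[3,97]).round(1),np.median(Q[kk,2]).round(1))
E
```

```text
t 45.0 pos [0.4568 0.0739 0.2086] yaw 96.78 row [0.11  0.009 0.389] [-0.004 -0.001 -0.   ] F [-0.4 -0.7 -1.6] j1,j6 -4.7 -11.5
w8 shrine 3253 ztop 0.0245 plinth z 0.0214
  figure [0. 0. 0. 0. 0.] circ [0. 0.]
  plinth [433.7 264.3 109.3  33.7   6.7]
  low 3085 [0.4334 0.2661 0.0122]
w8 urn 3183 ztop 0.0242 plinth z 0.021
  figure [0. 0. 0. 0. 0.] circ [0. 0.]
  plinth [522.3 274.9 107.   33.    6.6]
  low 3067 [0.5215 0.2768 0.0123]
w8 drum 2930 ztop 0.0233 plinth z 0.0203
  figure [0. 0. 0. 0. 0.] circ [0. 0.]
  plinth [609.2 285.8 105.5  30.9   6.3]
  low 2888 [0.6082 0.2877 0.0124]
30 1578 [-14.6  16.4] -31.5
40 1817 [-21.5  22.8] -31.1
50 2682 [-26.2  27.9] -23.4
60 3053 [-26.6  28.3] -31.8
70 3279 [-27.   28.6] -31.7
80 2938 [-27.   28.5] -23.4
90 2595 [-26.9  28.4] -14.9
100 1390 [-26.5  27.9] -7.5
```

{"api": "send_rows", "payload": {
  "moves": [
    [0.05, 0.004, 0.1, -0.004, 0, 0],
    [0.1, 0.008, 0.2, -0.004, 0, 0],
    [0.11, 0.009, 0.3, -0.004, 0, 0],
    [0.11, 0.009, 0.36, -0.004, 0, 0],
    [0.11, 0.009, 0.384, -0.004, 0, 0],
    [0.11, 0.009, 0.384, -0.004, 0, 0]
  ]
}}

```text
time_s: 45.65
position: [0.4573, 0.1005, 0.1132]
tcp_rot: [[-0.116, 0.993, 0.002], [0.993, 0.116, 0.002], [0.001, 0.003, -1.0]]
force: [0.3, 0.6, -2.8]
opening: 0.391
grasp_force: 30.0
```

```bash
cat > beam.py <<'E'
from h import *
s=readout.read_state();R=s['tcp_rot'];w=s['position']+R@np.array([.09,0,.0115]);c=np.radians(40);b=R@np.array([np.cos(c),0,np.sin(c)])
for n,l in (('shrine',(.4341,.2783,.0275)),('urn',(.5217,.2888,.0275)),('drum',(.6091,.3003,.0275))):
    v=np.array(l)-w;print(n,'dist',(v@b).round(4),'y',(v@R[:,1]).round(4),'z',(v@np.cross(b,R[:,1])).round(4))
print(s['time_s'],s['force'].round(1))
E
python3 beam.py
```

```text
shrine dist 0.1162 y -0.0027 z -0.0003
urn dist 0.1165 y 0.0855 z -0.0003
drum dist 0.1177 y 0.1737 z -0.001
45.65 [ 0.3  0.6 -2.8]
```

{"api": "send_rows", "payload": {
  "moves": [
    [0, 0, 0, 0, 0, 0],
    [0, 0, 0, 0, 0, 0],
    [0, 0, 0, 0, 0, 0],
    [0, 0, 0, 0, 0, 0],
    [0, 0, 0, 0, 0, 0],
    [0, 0, 0, 0, 0, 0],
    [0, 0, 0, 0, 0, 0],
    [0, 0, 0, 0, 0, 0],
    [0, 0, 0, 0, 0, 0],
    [0, 0, 0, 0, 0, 0],
    [0, 0, 0, 0, 0, 0],
    [0, 0, 0, 0, 0, 0]
  ]
}}

```text
time_s: 46.85
position: [0.4578, 0.1008, 0.1143]
tcp_rot: [[-0.118, 0.993, 0.005], [0.993, 0.118, 0.002], [0.001, 0.005, -1.0]]
force: [0.4, -0.6, -2.3]
opening: 0.39
grasp_force: 30.0
```

```bash
python3 beam.py; python3 to.py .5428 .112 .1129 96.8
```

```text
shrine dist 0.1167 y -0.0032 z 0.0006
urn dist 0.1171 y 0.0851 z 0.0009
drum dist 0.1183 y 0.1732 z 0.0005
46.85 [ 0.4 -0.6 -2.3]
t 46.85 pos [0.4578 0.1008 0.1143] yaw 96.75 row [0.005 0.343 0.008] [ 0.003 -0.001 -0.001] F [ 0.4 -0.6 -2.3] j1,j6 -1.3 -8.2
```

{"api": "send_rows", "payload": {
  "moves": [
    [0, 0, 0, 0, 0, 0],
    [0, 0, 0, 0, 0, 0],
    [0, 0, 0, 0, 0, 0],
    [0, 0, 0, 0, 0, 0],
    [0, 0.1, 0, 0, 0, 0],
    [0, 0.2, 0, 0, 0, 0],
    [0, 0.3, 0, 0, 0, 0],
    [0, 0.346, 0.004, 0.003, 0, 0],
    [0, 0.346, 0.004, 0.003, 0, 0],
    [0, 0.346, 0.004, 0.003, 0, 0]
  ]
}}

```text
time_s: 47.85
position: [0.5425, 0.111, 0.1134]
tcp_rot: [[-0.118, 0.993, -0.002], [0.993, 0.118, 0.001], [0.001, -0.002, -1.0]]
force: [-0.1, 0.1, -1.6]
opening: 0.386
grasp_force: 30.0
```

{"api": "send_rows", "payload": {
  "moves": [
    [0, 0, 0, 0, 0, 0],
    [0, 0, 0, 0, 0, 0],
    [0, 0, 0, 0, 0, 0],
    [0, 0, 0, 0, 0, 0],
    [0, 0, 0, 0, 0, 0],
    [0, 0, 0, 0, 0, 0],
    [0, 0, 0, 0, 0, 0],
    [0, 0, 0, 0, 0, 0],
    [0, 0, 0, 0, 0, 0],
    [0, 0, 0, 0, 0, 0],
    [0, 0, 0, 0, 0, 0],
    [0, 0, 0, 0, 0, 0]
  ]
}}

```text
time_s: 49.05
position: [0.5437, 0.111, 0.1138]
tcp_rot: [[-0.118, 0.993, 0.0], [0.993, 0.118, 0.001], [0.001, 0.001, -1.0]]
force: [0.7, -0.1, -1.7]
opening: 0.386
grasp_force: 30.0
```

```bash
python3 beam.py; python3 to.py .6302 .1235 .1129 96.8
```

```text
shrine dist 0.1163 y -0.0892 z 0.0002
urn dist 0.1164 y -0.001 z 0.0001
drum dist 0.1173 y 0.0872 z -0.0005
49.05 [ 0.7 -0.1 -1.7]
t 49.05 pos [0.5437 0.111  0.1138] yaw 96.76 row [0.009 0.349 0.004] [ 0.    -0.001 -0.   ] F [ 0.7 -0.1 -1.7] j1,j6 -0.0 -6.8
```

{"api": "send_rows", "payload": {
  "moves": [
    [0, 0, 0, 0, 0, 0],
    [0, 0, 0, 0, 0, 0],
    [0, 0, 0, 0, 0, 0],
    [0, 0, 0, 0, 0, 0],
    [0, 0.1, 0, 0, 0, 0],
    [0, 0.2, 0, 0, 0, 0],
    [0, 0.3, 0, 0, 0, 0],
    [0.008, 0.35, 0.002, 0, 0, 0],
    [0.008, 0.35, 0.002, 0, 0, 0],
    [0.008, 0.35, 0.002, 0, 0, 0]
  ]
}}

```text
time_s: 50.05
position: [0.6293, 0.1232, 0.1129]
tcp_rot: [[-0.118, 0.993, -0.002], [0.993, 0.118, 0.001], [0.001, -0.002, -1.0]]
force: [-0.3, 0.2, -1.8]
opening: 0.384
grasp_force: 30.0
```

{"api": "send_rows", "payload": {
  "moves": [
    [0, 0, 0, 0, 0, 0],
    [0, 0, 0, 0, 0, 0],
    [0, 0, 0, 0, 0, 0],
    [0, 0, 0, 0, 0, 0],
    [0, 0, 0, 0, 0, 0],
    [0, 0, 0, 0, 0, 0],
    [0, 0, 0, 0, 0, 0],
    [0, 0, 0, 0, 0, 0],
    [0, 0, 0, 0, 0, 0],
    [0, 0, 0, 0, 0, 0],
    [0, 0, 0, 0, 0, 0],
    [0, 0, 0, 0, 0, 0]
  ]
}}

```text
time_s: 51.25
position: [0.6304, 0.1232, 0.1134]
tcp_rot: [[-0.118, 0.993, 0.001], [0.993, 0.118, 0.001], [0.001, 0.001, -1.0]]
force: [-0.6, -0.8, -1.8]
opening: 0.384
grasp_force: 30.0
```

```bash
python3 beam.py
python3 - <<'E'
from h import *
np.set_printoptions(precision=4,suppress=True)
C=cam('top');v,u=np.mgrid[0:480,0:640]
s,p,d=snap('top','t5');cv2.imwrite('pics/t5c.png',cv2.resize(p[160:340,130:520],(780,360))[:,:,::-1])
E
```

```text
shrine dist 0.1145 y -0.1768 z 0.0011
urn dist 0.1146 y -0.0885 z 0.001
drum dist 0.1155 y -0.0004 z 0.0003
51.25 [-0.6 -0.8 -1.8]
```

View pics/t5c.png

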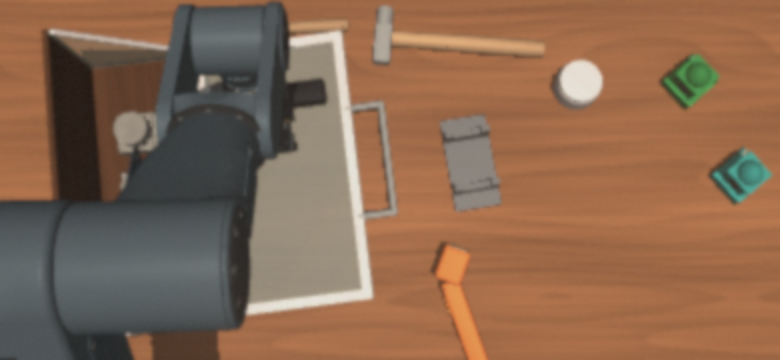

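The drum label was held in the beam too, at 116 mm and within 1 mm. The cradle is empty at (470,160) and the rest is undisturbed. The scanner goes back now.

{"api": "send_rows", "payload": {
  "moves": [
    [0, 0, 0, 0, 0, 0],
    [0, 0, 0, 0, 0, 0],
    [0, 0, 0, 0, 0, 0],
    [-0.05, 0, -0.1, 0, 0, 0],
    [-0.15, 0, -0.25, 0, 0, 0],
    [-0.3, 0, -0.4, 0, 0, 0],
    [-0.45, 0, -0.4, 0, 0, 0],
    [-0.6, 0, -0.4, 0, 0, 0],
    [-0.75, 0, -0.4, 0, 0, 0],
    [-0.9, 0, -0.4, 0, 0, 0],
    [-0.9, 0, -0.4, 0, 0, 0]
  ]
}}

```text
time_s: 52.4
position: [0.6576, -0.1061, 0.2132]
tcp_rot: [[-0.112, 0.994, 0.002], [0.994, 0.112, -0.002], [-0.002, 0.002, -1.0]]
force: [1.2, 0.2, -2.3]
opening: 0.391
grasp_force: 30.0
```

```bash
python3 to.py .572 -.1622 .2125 8.91
```

```text
t 52.4 pos [ 0.6576 -0.1061  0.2132] yaw 96.45 row [-0.185 -0.366  0.003] [0.002 0.    0.973] F [ 1.2  0.2 -2.3] j1,j6 -18.7 -25.1
```

{"api": "send_rows", "payload": {
  "moves": [
    [-0.02, -0.03, 0, 0, 0, 0.09],
    [-0.04, -0.07, 0, 0, 0, 0.18],
    [-0.06, -0.1, 0, 0, 0, 0.27],
    [-0.08, -0.14, 0, 0, 0, 0.36],
    [-0.1, -0.18, 0, 0, 0, 0.45],
    [-0.12, -0.22, 0, 0, 0, 0.54],
    [-0.14, -0.26, 0, 0, 0, 0.63],
    [-0.16, -0.3, 0, 0, 0, 0.72],
    [-0.18, -0.34, 0, 0, 0, 0.81],
    [-0.185, -0.366, 0, 0, 0, 0.9],
    [-0.185, -0.366, 0, 0, 0, 0.975],
    [-0.185, -0.366, 0, 0, 0, 0.975]
  ]
}}

```text
time_s: 53.6
position: [0.5711, -0.1563, 0.2131]
tcp_rot: [[0.988, 0.157, 0.0], [0.157, -0.988, 0.002], [0.001, -0.001, -1.0]]
force: [0.5, 0.2, -1.9]
opening: 0.386
grasp_force: 30.0
```

{"api": "send_rows", "payload": {
  "moves": [
    [0, 0, 0, 0, 0, 0],
    [0, 0, 0, 0, 0, 0],
    [0, 0, 0, 0, 0, 0]
  ]
}}

```text
time_s: 53.9
position: [0.5715, -0.1567, 0.213]
tcp_rot: [[0.987, 0.158, 0.0], [0.158, -0.987, 0.001], [0.001, -0.001, -1.0]]
force: [-0.3, -0.8, -2.4]
opening: 0.391
grasp_force: 30.0
```

```bash
python3 to.py .572 -.1622 .0354 8.93
```

```text
t 53.9 pos [ 0.5715 -0.1567  0.213 ] yaw 9.08 row [-0.002  0.023  0.71 ] [-0.001 -0.     0.002] F [-0.3 -0.8 -2.4] j1,j6 -26.2 54.7
```

{"api": "send_rows", "payload": {
  "moves": [
    [-0.002, 0.023, 0.1, 0, 0, 0.002],
    [-0.002, 0.023, 0.25, 0, 0, 0.002],
    [-0.002, 0.023, 0.4, 0, 0, 0.002],
    [-0.002, 0.023, 0.5, 0, 0, 0.002],
    [-0.002, 0.023, 0.55, 0, 0, 0.002],
    [-0.002, 0.023, 0.55, 0, 0, 0.002],
    [-0.002, 0.023, 0.55, 0, 0, 0.002]
  ]
}}

```text
time_s: 54.6
position: [0.5728, -0.163, 0.0764]
tcp_rot: [[0.988, 0.154, 0.002], [0.154, -0.988, 0.0], [0.002, 0.0, -1.0]]
force: [0.9, 0.1, -2.0]
opening: 0.393
grasp_force: 30.0
```

```bash
python3 to.py .572 -.1622 .0354 8.93
```

```text
t 54.6 pos [ 0.5728 -0.163   0.0764] yaw 8.84 row [-0.003 -0.004  0.164] [ 0.    -0.001 -0.001] F [ 0.9  0.1 -2. ] j1,j6 -26.7 54.4
```

{"api": "send_rows", "payload": {
  "moves": [
    [-0.003, -0.003, 0.05, 0, 0, 0],
    [-0.003, -0.003, 0.1, 0, 0, 0],
    [-0.003, -0.003, 0.13, 0, 0, 0],
    [-0.003, -0.003, 0.15, 0, 0, 0],
    [-0.003, -0.003, 0.16, 0, 0, 0],
    [-0.003, -0.003, 0.162, 0, 0, 0],
    [-0.003, -0.003, 0.162, 0, 0, 0]
  ]
}}

```text
time_s: 55.3
position: [0.5706, -0.1618, 0.0354]
tcp_rot: [[0.988, 0.153, -0.0], [0.153, -0.988, 0.001], [-0.0, -0.001, -1.0]]
force: [-1.0, 0.8, 1.8]
opening: 0.384
grasp_force: 30.0
```

{"api": "send_rows", "payload": {
  "moves": [
    [0, 0, 0, 0, 0, 0],
    [0, 0, 0, 0, 0, 0],
    [0, 0, 0, 0, 0, 0],
    [0, 0, 0, 0, 0, 0],
    [0, 0, 0, 0, 0, 0],
    [0, 0, 0, 0, 0, 0]
  ],
  "grip": 0.75
}}

```text
time_s: 55.9
position: [0.5711, -0.162, 0.035]
tcp_rot: [[0.988, 0.153, 0.001], [0.153, -0.988, 0.001], [0.001, -0.001, -1.0]]
force: [0.5, -0.1, -0.1]
opening: 0.739
grasp_force: 0.0
```

{"api": "send_rows", "payload": {
  "moves": [
    [0, 0, -0.05, 0, 0, 0],
    [0, 0, -0.15, 0, 0, 0],
    [0, 0, -0.35, 0, 0, 0],
    [0, 0, -0.55, 0, 0, 0],
    [0, 0, -0.75, 0, 0, 0],
    [-0.2, 0, -0.95, 0, 0, 0],
    [-0.4, 0, -1, 0, 0, 0],
    [-0.45, 0, -1, 0, 0, 0],
    [-0.45, 0, -1, 0, 0, 0]
  ]
}}

```text
time_s: 56.8
position: [0.4566, -0.1792, 0.2874]
tcp_rot: [[0.988, 0.151, 0.001], [0.151, -0.988, -0.001], [0.001, 0.001, -1.0]]
force: [0.6, -0.5, 0.4]
opening: 0.751
grasp_force: 0.0
```

```bash
python3 - <<'E'
from meas import *
s,p,d=snap('wrist','w9');P,q=pts('w9');Q=P.reshape(-1,3)
m=(Q[:,0]>.45)&(Q[:,0]<.75)&(Q[:,1]>-.25)&(Q[:,1]<-.08)
a=np.radians(8.9);o=np.array([.5576,-.164]);L=(Q[:,:2]-o)@np.array([[np.cos(a),-np.sin(a)],[np.sin(a),np.cos(a)]])*1e3
for x in range(-70,110,20):
    kk=m&(abs(L[:,0]-x)<3)&(Q[:,2]>.061)&(Q[:,2]<.1);print(x,kk.sum(),np.percentile(L[kk,1],[3,97]).round(1) if kk.sum()>3 else '',np.median(Q[kk,2]).round(4) if kk.any() else '')
kk=m&(Q[:,2]>.061)&(Q[:,2]<.1);print('x ext',np.percentile(L[kk,0],[.5,99.5]))
snap('top','t6')
E
python3 to.py .545 -.04 .26 97
```

```text
-70 0  
-50 150 [-15.7  16. ] 0.0667
-30 179 [-15.7  15.9] 0.0666
-10 179 [-15.5  15.6] 0.0665
10 184 [-15.2  15.7] 0.0666
30 189 [-14.9  15.8] 0.0679
50 196 [-15.7  15.3] 0.0663
70 298 [-25.7  26.5] 0.0632
90 179 [-25.6  27.1] 0.0629
x ext [-64.6747  90.5232]
t 56.9 pos [ 0.4597 -0.1796  0.2862] yaw 8.75 row [ 0.422 -0.5    0.106] [ 0.002 -0.001 -0.981] F [ 0.5 -0.8 -0.1] j1,j6 -34.4 46.8
```

{"api": "send_rows", "payload": {
  "moves": [
    [0.04, -0.05, 0, 0, 0, -0.09],
    [0.08, -0.1, 0, 0, 0, -0.18],
    [0.12, -0.15, 0, 0, 0, -0.27],
    [0.16, -0.2, 0, 0, 0, -0.36],
    [0.2, -0.25, 0, 0, 0, -0.45],
    [0.25, -0.3, 0, 0, 0, -0.54],
    [0.3, -0.35, 0, 0, 0, -0.63],
    [0.35, -0.4, 0, 0, 0, -0.72],
    [0.4, -0.45, 0, 0, 0, -0.81],
    [0.422, -0.5, 0, 0, 0, -0.9],
    [0.422, -0.5, 0, 0, 0, -0.981],
    [0.422, -0.5, 0, 0, 0, -0.981]
  ],
  "grip": 0.4
}}

```text
time_s: 58.1
position: [0.5458, -0.0387, 0.2844]
tcp_rot: [[-0.125, 0.992, -0.0], [0.992, 0.125, 0.001], [0.001, 0.0, -1.0]]
force: [0.4, 1.0, -0.6]
opening: 0.396
grasp_force: 0.0
```

```bash
python3 to.py .5565 -.0404 .046 96.8
python3 - <<'E'
from meas import *
C,p,d=load('top','t6');v,u=np.mgrid[0:480,0:640];P=depthpts(C,np.c_[u.ravel(),v.ravel()],d).reshape(480,640,3)
for k,g in {'shrine':(.4273,.3104),'drum':(.602,.3312),'urn':(.5147,.3208)}.items():
    m=(np.hypot(P[:,:,0]-g[0],P[:,:,1]-g[1])<.043)&(P[:,:,2]>.045)&(P[:,:,2]<.12);print(k,m.sum(),P[m].mean(0).round(4),P[m].max(0))
s,p,d=snap('wrist','w10');P,q=pts('w10')
m=(abs(P[:,:,0]-.5)<.2)&(P[:,:,1]>-.07)&(P[:,:,1]<-.02)&(P[:,:,2]>.045)
if m.any():print('bar',m.sum(),P[m].mean(0),P[m].min(0),P[m].max(0))
cv2.imwrite('pics/t6c.png',cv2.resize(load('top','t6')[1][160:345,130:390],(780,555))[:,:,::-1])
E
```

```text
t 58.1 pos [ 0.5458 -0.0387  0.2844] yaw 97.21 row [-0.013  0.042  0.953] [ 0.    -0.001  0.005] F [ 0.4  1.  -0.6] j1,j6 -15.8 -23.0
shrine 301 [0.4267 0.3094 0.0815] [0.452  0.3383 0.1025]
drum 246 [0.6001 0.3329 0.07  ] [0.6254 0.3581 0.0801]
urn 193 [0.5127 0.3202 0.0783] [0.5345 0.3423 0.0919]
bar 1477 [ 0.5503 -0.0381  0.066 ] [ 0.4714 -0.0539  0.0589] [ 0.6414 -0.02    0.0694]
```

View pics/t6c.png

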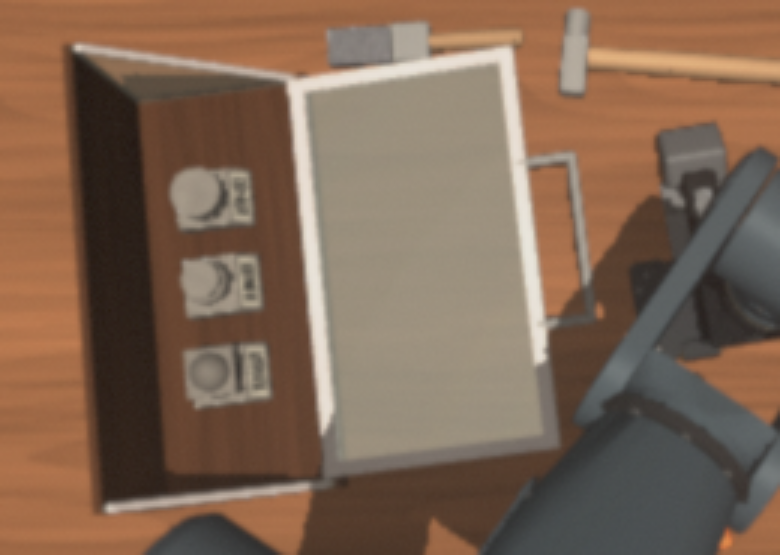

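All three stand in place with labels to the flap: drum (200,197), urn (210,285), shrine (215,372). The bar is at (575,240). To pinch it I need a quarter turn back.

{"api": "send_rows", "payload": {
  "moves": [
    [0, 0, 0.05, 0, 0, 0.09],
    [0, 0, 0.1, 0, 0, 0.18],
    [0, 0, 0.15, 0, 0, 0.27],
    [0, 0, 0.2, 0, 0, 0.36],
    [0, 0, 0.25, 0, 0, 0.45],
    [0, 0, 0.3, 0, 0, 0.54],
    [0, 0, 0.35, 0, 0, 0.63],
    [0, 0, 0.4, 0, 0, 0.72],
    [0, 0, 0.4, 0, 0, 0.81],
    [0, 0, 0.4, 0, 0, 0.9],
    [0, 0, 0.4, 0, 0, 1],
    [0, 0, 0.4, 0, 0, 1]
  ]
}}

```text
time_s: 59.35
position: [0.5453, -0.0399, 0.1848]
tcp_rot: [[0.993, 0.121, 0.0], [0.121, -0.993, 0.001], [0.001, -0.001, -1.0]]
force: [-0.6, -0.1, 0.6]
opening: 0.396
grasp_force: 0.0
```

```bash
python3 to.py .5562 -.0404 .0486 6.8
```

```text
t 59.35 pos [ 0.5453 -0.0399  0.1848] yaw 6.95 row [0.043 0.008 0.545] [-0.001 -0.     0.002] F [-0.6 -0.1  0.6] j1,j6 -15.9 67.1
```

{"api": "send_rows", "payload": {
  "moves": [
    [0.043, 0.008, 0.1, 0, 0, 0],
    [0.043, 0.008, 0.25, 0, 0, 0],
    [0.043, 0.008, 0.38, 0, 0, 0],
    [0.043, 0.008, 0.46, 0, 0, 0],
    [0.043, 0.008, 0.52, 0, 0, 0],
    [0.043, 0.008, 0.545, 0, 0, 0],
    [0.043, 0.008, 0.545, 0, 0, 0]
  ]
}}

```text
time_s: 60.05
position: [0.5555, -0.0401, 0.0481]
tcp_rot: [[0.992, 0.124, -0.001], [0.124, -0.992, 0.001], [-0.001, -0.002, -1.0]]
force: [-0.4, 0.3, 0.1]
opening: 0.407
grasp_force: 0.0
```

{"api": "send_rows", "payload": {
  "moves": [
    [0, 0, 0, 0, 0, 0],
    [0, 0, 0, 0, 0, 0],
    [0, 0, 0, 0, 0, 0],
    [0, 0, 0, 0, 0, 0],
    [0, 0, 0, 0, 0, 0],
    [0, 0, 0, 0, 0, 0]
  ],
  "grip": 0
}}

```text
time_s: 60.65
position: [0.5562, -0.0404, 0.0495]
tcp_rot: [[0.992, 0.124, 0.002], [0.124, -0.992, 0.001], [0.002, -0.0, -1.0]]
force: [0.3, -0.9, 4.2]
opening: 0.103
grasp_force: 30.0
```

```bash
python3 to.py .5562 -.0404 .0486 6.8
```

```text
t 60.65 pos [ 0.5562 -0.0404  0.0495] yaw 7.11 row [-0.     0.     0.004] [-0.    -0.001  0.003] F [ 0.3 -0.9  4.2] j1,j6 -15.7 67.2
```

{"api": "send_rows", "payload": {
  "moves": [
    [0, -0.0107, -0.076, 0, 0, 0.003],
    [0, -0.0266, -0.1511, 0, 0, 0.003],
    [0, -0.0477, -0.225, 0, 0, 0.003],
    [0, -0.074, -0.2971, 0, 0, 0.003],
    [0.001, -0.1053, -0.3673, 0, 0, 0.003],
    [0.001, -0.1414, -0.4351, 0, 0, 0.003],
    [0.001, -0.1821, -0.5002, 0, 0, 0.003],
    [0.001, -0.2272, -0.5623, 0, 0, 0.003],
    [0.002, -0.2765, -0.6211, 0, 0, 0.003],
    [0.002, -0.3298, -0.6763, 0, 0, 0.003],
    [0.002, -0.3869, -0.7277, 0, 0, 0.003],
    [0.002, -0.4474, -0.775, 0, 0, 0.003]
  ]
}}

```text
time_s: 61.85
position: [0.5438, 0.0677, 0.2448]
tcp_rot: [[0.993, 0.12, 0.005], [0.12, -0.993, -0.006], [0.004, 0.007, -1.0]]
force: [0.8, -7.8, 6.2]
opening: 0.105
grasp_force: 30.0
```

```bash
python3 to.py .5445 .0715 .243 6.8
```

```text
t 61.85 pos [0.5438 0.0677 0.2448] yaw 6.88 row [ 0.004 -0.015  0.007] [ 0.004 -0.002  0.001] F [ 0.8 -7.8  6.2] j1,j6 -4.4 78.9
```

{"api": "send_rows", "payload": {
  "moves": [
    [0, -0.061, -0.046, 0, 0, 0],
    [0.001, -0.128, -0.0845, 0, 0, 0],
    [0.001, -0.1975, -0.1185, 0, 0, 0],
    [0.001, -0.269, -0.148, 0, 0, 0],
    [0.001, -0.342, -0.172, 0, 0, 0],
    [0.002, -0.417, -0.19, 0, 0, 0],
    [0.002, -0.493, -0.2035, 0, 0, 0],
    [0.002, -0.5698, -0.2115, 0, 0, 0],
    [0.002, -0.647, -0.214, 0, 0, 0],
    [0.002, -0.724, -0.2115, 0, 0, 0],
    [0.003, -0.8, -0.2035, 0, 0, 0],
    [0.003, -0.876, -0.19, 0, 0, 0]
  ]
}}

```text
time_s: 63.05
position: [0.5185, 0.2887, 0.291]
tcp_rot: [[0.993, 0.119, 0.005], [0.119, -0.993, 0.001], [0.005, -0.0, -1.0]]
force: [4.5, -0.3, -1.3]
opening: 0.102
grasp_force: 30.0
```

{"api": "send_rows", "payload": {
  "moves": [
    [0, -0.0745, 0.0185, 0, 0, 0],
    [0, -0.1475, 0.0422, 0, 0, 0],
    [0, -0.2187, 0.0711, 0, 0, 0],
    [0, -0.2878, 0.1047, 0, 0, 0],
    [0, -0.3542, 0.1431, 0, 0, 0],
    [0, -0.4179, 0.186, 0, 0, 0],
    [0, -0.4635, 0.2211, 0, 0, 0],
    [0, -0.4857, 0.2395, 0, 0, 0],
    [0, -0.495, 0.247, 0, 0, 0],
    [0, -0.502, 0.254, 0, 0, 0],
    [0, -0.502, 0.254, 0, 0, 0]
  ]
}}

```text
time_s: 64.15
position: [0.5038, 0.414, 0.2267]
tcp_rot: [[0.993, 0.119, 0.004], [0.119, -0.993, 0.002], [0.005, -0.002, -1.0]]
force: [5.0, 0.4, -0.1]
opening: 0.105
grasp_force: 30.0
```

```bash
python3 to.py .5036 .4141 .2233 6.8
```

```text
t 64.15 pos [0.5038 0.414  0.2267] yaw 6.84 row [-0.001 -0.     0.014] [-0.001 -0.003  0.001] F [ 5.   0.4 -0.1] j1,j6 29.6 112.8
```

{"api": "send_rows", "payload": {
  "moves": [
    [0, -0.004, 0.008, 0, 0, 0],
    [0, -0.006, 0.014, 0, 0, 0],
    [0, -0.006, 0.014, 0, 0, 0],
    [0, -0.006, 0.014, 0, 0, 0]
  ]
}}

```text
time_s: 64.55
position: [0.5038, 0.4142, 0.2265]
tcp_rot: [[0.993, 0.119, 0.006], [0.119, -0.993, 0.001], [0.006, -0.0, -1.0]]
force: [3.5, -3.0, 12.3]
opening: 0.105
grasp_force: 30.0
```

{"api": "send_rows", "payload": {
  "moves": [
    [0, 0, 0, 0, 0, 0],
    [0, 0, 0, 0, 0, 0],
    [0, 0, 0, 0, 0, 0],
    [0, 0, -0.1, 0, 0, 0],
    [0, 0, -0.25, 0, 0, 0],
    [0, 0, -0.45, 0, 0, 0],
    [0.2, 0, -0.5, 0, 0, 0],
    [0.4, 0, -0.5, 0, 0, 0],
    [0.45, 0, -0.5, 0, 0, 0]
  ],
  "grip": 0.4
}}

```text
time_s: 65.45
position: [0.6171, 0.4274, 0.3473]
tcp_rot: [[0.993, 0.117, 0.001], [0.117, -0.993, 0.001], [0.002, -0.001, -1.0]]
force: [-0.1, 0.0, -0.6]
opening: 0.4
grasp_force: 0.0
```

{"api": "send_rows", "payload": {
  "moves": [
    [0.1, -0.1, -0.1, 0, 0, 0],
    [0.25, -0.25, -0.1, 0, 0, 0],
    [0.3, -0.4, -0.1, 0, 0, 0],
    [0.3, -0.5, -0.1, 0, 0, 0],
    [0.3, -0.5, -0.1, 0, 0, 0]
  ]
}}

```text
time_s: 65.95
position: [0.6707, 0.5652, 0.3686]
tcp_rot: [[0.992, 0.125, -0.005], [0.125, -0.992, -0.0], [-0.005, -0.0, -1.0]]
force: [0.4, -0.2, -0.5]
opening: 0.4
grasp_force: 0.0
```

Run:
```python
from h import *
np.set_printoptions(precision=4,suppress=True)
for n,a in (('top','top0'),('scene','scene0')):
    C,p0,d0=load(n,a);s,p,d=snap(n,n+'e')
    v,u=np.mgrid[0:480,0:640];uv=np.c_[u.ravel(),v.ravel()]
    for dd in(d0,d):
        P=depthpts(C,uv,dd);m=(P[:,0]>.40)&(P[:,0]<.60)&(P[:,1]>.38)&(P[:,1]<.45)&(P[:,2]>.222)&(P[:,2]<.26);print(n,m.sum(),P[m].mean(0))
C,p,d=load('scene','scenee');cv2.imwrite('pics/e.png',p[30:430,130:560][:,:,::-1]);print(s['time_s'],s['position'])
```

```text
top 343 [0.5021 0.4126 0.2416]
top 348 [0.5022 0.4124 0.2412]
scene 350 [0.5078 0.4101 0.24  ]
scene 349 [0.508  0.4103 0.2399]
66.0 [0.6715 0.5629 0.3698]
```

View pics/e.png

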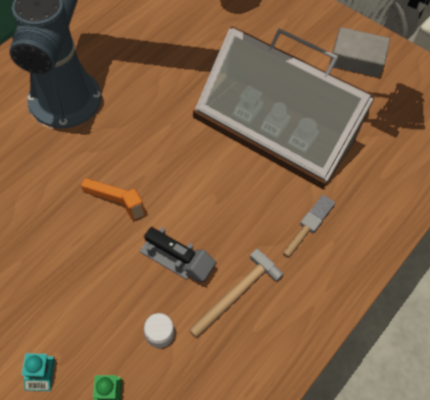

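The flap is shut, with the bar within 0.5 mm of its starting place. The three carvings stand inside at (250,100), (275,120) and (303,132). The scanner is in its cradle at (178,253), and nothing else has moved. Handing in.

```bash
python3 -c "
from h import *
print(ticket.hand_in())"
```

```text
the job is handed in; nothing more can be done
None
```

The job is handed in at about 66 s: shrine, urn and drum stand in the shut case with labels toward the flap, each label was held in the scanner's beam in that order (no read signal was available to confirm it), the scanner is back in its cradle, and hammer, brush and tin were not touched.

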